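Load the packing lane through its one-way flap and wedge the row tight

TASK

Set the loose wooden block in the open end of the packing lane and push it along, through the sprung one-way flap, until it has packed against the block already in the lane and the flap has snapped shut behind it. Then lay the wedge on the ledge at the lane's other end, thin end first and flat side to the row, and drive it in firmly until it jams and the row is locked tight between wedge and flap. Let go, and leave the other things on the bench where they are.

Things in the scene. Friction and masses are not known exactly. Their poses are not given: they have to be found in the camera images.
- press: Packing lane, fixed wooden fixture; frame on the bench top, z up, parts travel along its -y. The other entries give mm in this 'lane frame'. Lane floor is the bench (z 0), x -33 to 33, walls 8 thick, 25 high. Parts enter at y 190 and pass the flap (y 40 to 80), then the loaded shelf over the lane (y -46 to 34), to a step at y -130 that stops the row. Wedge ledge beyond.
- entry (a point): Middle of the open entry, on the bench, lane frame (0, 140, 0), axes as the lane. Two flared walls, 18 high, 8 thick, stand either side: inner gap about 66 at y 90, 90 at y 190. Nothing above it.
- shelf_end (a point): Lower edge, middle, of the end board of the shelf above the lane, lane frame (0, 34, 62). Shelf underside at z 62; the end board faces the entry, x -68 to 68, up to z 170, stock behind it. An upright gripper meets it before the block is through: lean the tool back 25 to 45 degrees, fingers pointing along -y and down, and push at the block's rear face.
- flap (a joint): Sprung one-way flap: upright plywood leaf 46 long, 42 high, 8 thick, hinged at its upstream end on the lane's +x side, lane frame (38, 80). 0 = shut (stands 35 degrees into the lane, pointing along -y), 0.62 rad = pushed flat against the side. Light spring, about 1 N at its free edge; snaps shut once the block's rear is past y 33 and the pusher is withdrawn.
- gate (a point): Middle of the lane where the shut flap's free edge stands, lane frame (0, 42, 25), axes as the lane. The block's rear rests here, at about y 40, once the row is wedged tight.
- step (a point): Middle of the top edge of the 12 high step that stops the row, lane frame (0, -130, 12). With the row packed against it, the centres of mate and block are at y -90 and -10. The wedge ledge lies beyond: flat top at z 12, x -125 to 45, y -190 to -130, open to -x for the wedge to slide in.
- stop (a point): Near (-x) end of the end stop's skewed face, lane frame (-50, -148, 12). Face runs to (25, -131), 46 high, parallel to the wedge's sloped side; the wedge is driven along it, direction (0.976, 0.217). With the row at the step it starts to bind with its centre at (-79, -145); 40 to 55 farther the row is back 10 and jams on the flap. 18 to 22 N on its butt end, or light taps, drive it home.
- block_mid (a point): Centre of the loose wooden block to be loaded: 60 (x) by 80 (y) by 50 (z) mm, about 0.17 kg, lying on the bench, z up. In the lane its 80 mm side lies along the lane.
- mate_mid (a point): Centre of the identical block (60 x 80 x 50 mm) already standing in the lane beneath the shelf, loose, with its front 3 to 25 mm short of the step.
- wedge_mid (a point): Middle of the wooden wedge with waxed blade, 130 long, 40 high (point is 20 above its underside), about 0.09 kg. +x points to its thin end. Butt: x -65 to -25, y -15 to 15 (parallel sides; grip here). Blade: x -25 to 65; flat side at y 15, bevelled near the tip from x 50 to y 10 at x 65; sloped side from y -15 at x -25 to y 5 at x 65. Driven in, its axes are parallel to the lane's.
- log: Bystander: round dark log piece standing upright, 60 in diameter, 62 high; origin at centre of its underside.
- batten: Bystander: flat batten 36 x 120 (y) x 24 mm; origin at centre of its underside.
- mallet: Bystander: hammer-shaped mallet lying on the bench at the robot's right, about 300 mm long.
- glue: Bystander: white bottle 64 in diameter, 150 high; origin at centre of its underside.
There are look-alikes about, which are no part of the job. Leave any blue or turquoise look-alike of the part that bears block_mid alone.

How it is judged:
On the way, in this order (a step that is already met when the one before it is completed fails the run):
1. the block, standing in the lane, pushes the flap open (value of joint flap above 0.35 rad and y of block_mid in the frame of press between 0.02 and 0.11 m and z of block_mid in the frame of press below 0.032 m and x of block_mid in the frame of press between -0.01 and 0.01 m), for 0.1 s.
2. the block is wholly past the flap and the flap has snapped shut behind it (value of joint flap below 0.1 rad and y of block_mid in the frame of press below 0.005 m and z of block_mid in the frame of press below 0.032 m), for 0.2 s.
At the end, for the whole second after the job is handed in: Flap shut (< 0.1 rad); row off the step and back against the flap within 4 mm, mate packed against block (centres < 83 mm apart); wedge lying on the ledge within 0.12 rad of the lane's x axis, driven home: centre past x -42 and y -138.5 mm in the lane's frame; all at rest (value of joint flap below 0.1 rad and y of block_mid in the frame of press between -0.0025 and 0.006 m and x of block_mid in the frame of press between -0.01 and 0.01 m and z of block_mid in the frame of press below 0.032 m and y of mate_mid in the frame of press between -0.0825 and -0.073 m and distance between block_mid and mate_mid below 0.083 m and x of wedge_mid in the frame of press above -0.042 m and y of wedge_mid in the frame of press between -0.1385 and -0.12 m and z of wedge_mid in the frame of press between 0.026 and 0.04 m and angle between the x axis of wedge_mid and the x axis of press, either way round below 0.12 rad and linear speed of each of block, wedge, mate below 0.01 m/s); the robot touches nothing.
It fails at once if log, batten, mallet or bottle is shifted more than 40 mm (distance of any of log, batten, mallet, glue from where it was at the start of the episode above 0.04 m).
It also fails if it takes over 72 s, if anything falls off the work surface, if the arm or the gripper's body presses on something with over 40 N, if the wrist force passes 120 N, or if a joint passes its speed limit or range.

ROBOT

A 7-joint arm with a two-finger parallel gripper is mounted at the origin on the work surface. World frame = base frame: x ahead of the robot, y to its left, z up, the work surface at z = 0. Lengths are in m, angles in rad, forces in N, time in s.
With the tool pointing down it reaches from about 0.4 to 0.875 m from the base axis. Payload 4.4 kg.
Tool frame: the origin (TCP) lies between the finger pads; the fingertips stand 14 mm ahead of it and the grasp point (between the pads) lies 5 mm behind it; z points along the fingers, y is the direction in which the jaws open and shut (so a half turn about z gives the same grasp; the last joint's range is limited). The gripper opens to 85 mm and grips with 20 to 120 N. Pads are 22 mm wide; open, the fingers measure 114 mm over their backs; the gripper's body (76 mm by 85 mm) begins 54 mm behind the grasp point. The pads swing forward as they close: fully open they stand 13 mm farther back than shut.
Start: joints at [-1.176, 0.628, 0.038, 1.517, -0.027, 0.996, -0.02], TCP at [0.289, 0.582, 0.245] pointing down, gripper open.
Joint ranges: [-3.06, 3.06], [-0.37, 2.12], [-1.25, 1.32], [0.18, 2.47], [-1.1, 4.24], [0.23, 1.98], [-2.94, 2.94]. Speed limits (rad/s): [2.57, 2.57, 3.14, 3.14, 3.14, 3.14, 3.14].

INTERFACE

Orientations are given as [roll, pitch, yaw] about the fixed x, y, z axes, in that order (R = Rz(yaw) Ry(pitch) Rx(roll)).
In Python, from workcell import get_obs, snapshot, camera_model, sign_off gives the robot as it stands.
- The arm moves only by the tool jog_arm, never from a script. Its arguments are lists of equal length, an entry for each row: "linear": the shift along the world's x, y, z in m, a list of three; "roll": the turn about the world's z in rad; "gripper": the closure, from 0 (fully open) to 1 (shut). A call has exactly 8 rows; each row shifts and turns the commanded pose from where the row before left it; what a row does not reach is not made up. A row lasts 1/8 s, in which the tool goes at most 62.5 mm and 10.7 degrees, less where a joint would pass 70% of its speed; a pose out of reach is approached as far as the arm can. A call is refused whole if a number of a shift passes 0.0625 or a number of a turn 0.188, either way. A call with a gripper value outside its range is refused whole. The fingers move at their own pace and stop on an object; "force" is the grip in N (left out, the last holds). Time passes only in rows, so rows that do not move let the fingers close, or fill a call up. It gives the time, the measured TCP pose, the force and the opening at its end, in the units of the state.
- get_obs(): the state, without advancing time (a new reading comes with each control period).
- snapshot(name): name is "scene" or "top"; returns the picture (480x640x3 uint8, blue, green, red); there is no depth.
- camera_model(name): a dict with "K" (3x3 intrinsics, pixels), "pose" (4x4, takes a point from camera to world coordinates). Camera axes: x right, y down, z forward; pixel columns grow to the right and rows downward; lengths in m; the calibration is good to about 2 mm. A picture is of the moment at which its call begins. camera_model takes no time and is no camera call.
- sign_off(): hands the job in, once; it reports no verdict.
The state is a dict: "clock": time; "joint_positions": joint angles; "qd": joint speeds; "joint_efforts": joint torques, N m; "eef_pos": TCP position; "ee_rot": TCP orientation; "contact_force": force on the tool from outside, world axes, zero at the start; "wrist_torque": the same for the moment, N m; "width": finger opening in m.
Only numpy, scipy, OpenCV 4.12 (cv2) and the standard library are available. Lean on these libraries where they do the work, as an engineer would, in place of code of your own. Each camera call takes 0.05 s, during which the arm holds its last target.

## Working session

There is one attempt and no reset: what is moved stays moved. The work goes in short steps, Python scripts to look and compute and a tool call to move; the robot and the scene stay as the last step left them, time stands still between calls to the robot, and variables do not carry over. Pictures are saved under pics/ and viewed, and the job is handed in when it is done.

Besides the shell and the picture viewer there is one more tool, called after ">>>" in YAML: its name, and indented under it one key for each argument. jog_arm: Moves the arm, as the interface text tells. Its arguments: {"type":"object","properties":{"linear":{"type":"array","items":{"type":"array","items":{"type":"number"}}},"roll":{"type":"array","items":{"type":"number"}},"gripper":{"type":"array","items":{"type":"number"}},"force":{"type":"number"}},"required":["linear","roll","gripper"]}

```bash
ls; mkdir -p pics; python3 - <<'E'
from workcell import *
import cv2
o=get_obs();print(o)
for n in("scene","top"):
    cv2.imwrite(f"pics/{n}0.png",snapshot(n)); m=camera_model(n); print(n,m)
E
```

```text
pics
{'clock': 0.0, 'joint_positions': array([-1.17578227,  0.6293164 ,  0.03842464,  1.51837714, -0.02697735,
        0.99626614, -0.0199983 ]), 'qd': array([-1.37801947e-03,  1.02916801e-03,  3.29739516e-04, -3.00879609e-05,
        1.86580677e-03, -2.65497897e-04,  1.55800092e-04]), 'joint_efforts': array([ 5.23369526e-04, -5.63405013e+01,  1.22627288e+00, -1.93440968e+01,
        1.09418141e-02,  1.02639286e-02,  1.74796446e-05]), 'eef_pos': array([0.28874822, 0.58168501, 0.24440507]), 'ee_rot': array([-3.13974344e+00,  3.16855474e-05,  2.68080645e+00]), 'contact_force': array([ 0.29065305, -0.25236133, -0.28435712]), 'wrist_torque': array([ 0.01160823, -0.06035652, -0.02542528]), 'width': 0.08529823598237558}
scene {'K': array([[449.39401465,   0.        , 321.48382339],
       [  0.        , 449.39401465, 236.21045858],
       [  0.        ,   0.        ,   1.        ]]), 'pose': array([[-0.05670415,  0.8537114 , -0.51764997,  0.96212211],
       [ 0.99836867,  0.04501655, -0.03512124,  0.00936185],
       [-0.00668059, -0.51879703, -0.85487134,  0.84837364],
       [ 0.        ,  0.        ,  0.        ,  1.        ]])}
top {'K': array([[475.30347283,   0.        , 313.07745385],
       [  0.        , 475.30347283, 249.80733749],
       [  0.        ,   0.        ,   1.        ]]), 'pose': array([[ 0.02363985, -0.97505086,  0.22071923,  0.22902687],
       [-0.99971427, -0.02383818,  0.00176536, -0.04098901],
       [ 0.00354023, -0.22069789, -0.97533579,  1.12883377],
       [ 0.        ,  0.        ,  0.        ,  1.        ]])}
```

View pics/scene0.png

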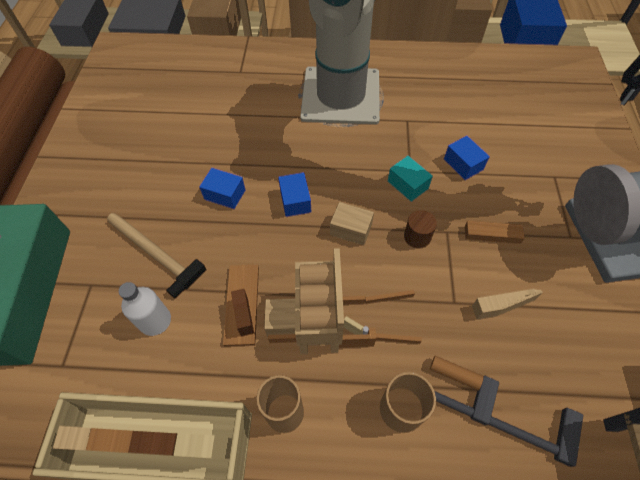

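View pics/top0.png

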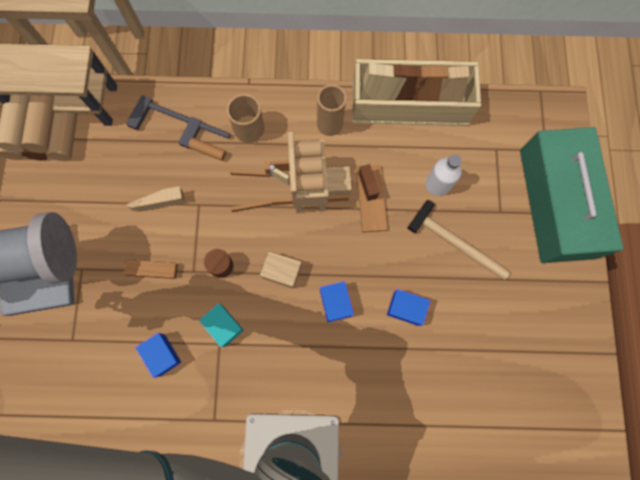

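```bash
cat > h.py <<'E'
import numpy as np,cv2
from workcell import *
def ray(n,u,v,z):
    m=camera_model(n);K=m["K"];P=m["pose"]
    d=P[:3,:3]@np.linalg.solve(K,[u,v,1.]);o=P[:3,3]
    return o+d*(z-o[2])/d[2]
def proj(n,p):
    m=camera_model(n);P=m["pose"];c=P[:3,:3].T@(np.asarray(p)-P[:3,3]);q=m["K"]@c
    return q[:2]/q[2]
def crop(src,out,x,y,w,h,s):
    im=cv2.imread(src)[y:y+h,x:x+w]
    cv2.imwrite(out,cv2.resize(im,None,fx=s,fy=s,interpolation=cv2.INTER_CUBIC))
E
python3 - <<'E'
from h import *
crop("pics/scene0.png","pics/c1.png",220,190,200,150,4)
crop("pics/top0.png","pics/c2.png",220,120,170,120,4.5)
crop("pics/scene0.png","pics/c3.png",440,270,130,70,6)
crop("pics/top0.png","pics/c4.png",110,170,200,120,4)
E
```

```text
(no output)
```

View pics/c1.png

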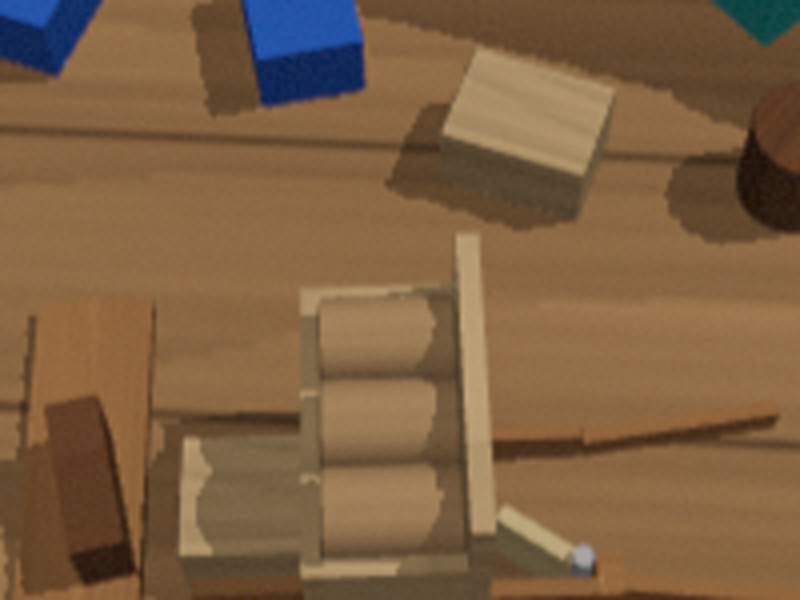

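View pics/c2.png

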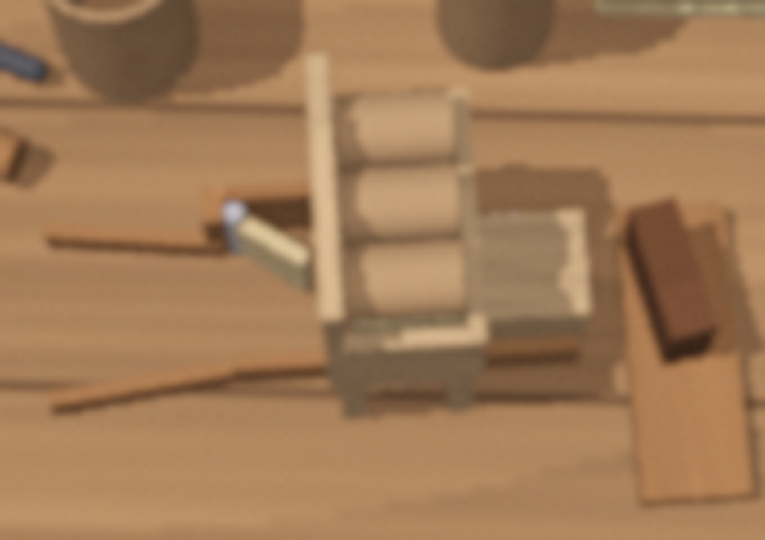

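View pics/c3.png

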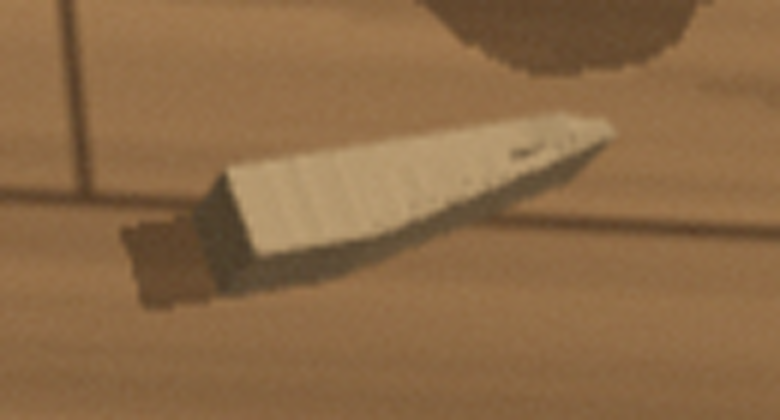

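View pics/c4.png

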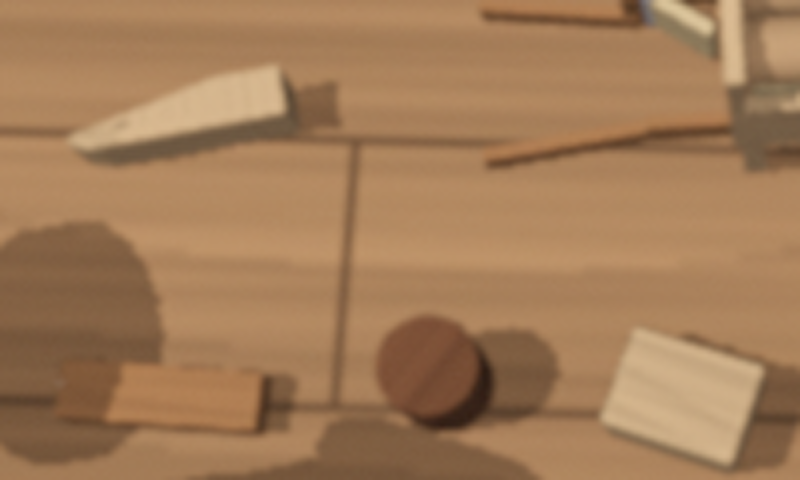

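```bash
cat > fit.py <<'E'
from h import *
from scipy.optimize import least_squares
S=lambda u,v:("scene",220+u/4,190+v/4)
T=lambda u,v:("top",220+u/4.5,120+v/4.5)
obs=[((-68,34,170),S(480,234)),((68,34,170),S(495,533)),((-125,-190,12),S(32,302)),((-125,-130,12),S(155,300)),
((-49,190,18),S(777,408)),((-68,34,170),T(320,320)),((68,34,170),T(307,55)),((-125,-130,12),T(640,503)),((-125,-190,12),T(757,495)),
((-49,190,18),T(50,406)),((49,190,18),T(47,239))]
def L(q,p):
    c,s=np.cos(q[2]),np.sin(q[2]);return np.array([q[0]+c*p[0]-s*p[1],q[1]+s*p[0]+c*p[1],p[2]])
def r(q):return np.ravel([proj(o[0],L(q,np.array(p)/1000.))-np.array(o[1:]) for p,o in obs])
s=least_squares(r,[.6,0,0],loss="soft_l1");print(s.x);print(r(s.x).reshape(-1,2).round(1))
q=s.x
for p in[(-79,-145,52),(0,140,0),(0,40,0),(-50,-148,58)]:print(p,L(q,np.array(p)/1000.).round(4))
# mate top end: z 50
for u,v in((182,438),(182,555)):print("mate",ray(*S(u,v),.05))
for u,v in((558,212),(590,315),(573,210)):print("mateT",ray(*T(u,v),.05))
B=lambda u,v:("top",110+u/4,170+v/4)
print("block top", [ray(*B(u,v),.05)[:2].round(4) for u,v in((640,328),(766,366),(732,468),(600,422))])
print("block S", [ray(*S(u,v),.05)[:2].round(4) for u,v in((482,48),(614,93),(583,175),(441,137))])
print("log", ray(*B(430,366),.062), "batten",[ray(*B(u,v),.024)[:2].round(3) for u,v in((58,365),(265,375),(262,432),(56,418))])
W=lambda u,v:("scene",440+u/6,270+v/6)
print("wedge top cam",[ray(*B(u,v),.04)[:2].round(4) for u,v in((68,140),(282,64),(296,124),(90,149))])
print("wedge S",[ray(*W(u,v),.04)[:2].round(4) for u,v in((615,132),(228,170),(255,255),(565,115),(340,240))])
E
python3 fit.py
```

```text
[ 0.64429189 -0.01639262  0.09081164]
[[-2.1 -0.6]
 [-1.3 -0.7]
 [-0.  -0.3]
 [-2.2 -0.8]
 [-0.2 -0.9]
 [-0.4 -0.3]
 [-1.  -0.1]
 [-0.1 -0.8]
 [-1.5 -0.6]
 [-2.  -1.5]
 [-2.4 -2. ]]
(-79, -145, 52) [ 0.5788 -0.168   0.052 ]
(0, 140, 0) [0.6316 0.123  0.    ]
(0, 40, 0) [0.6407 0.0234 0.    ]
(-50, -148, 58) [ 0.6079 -0.1683  0.058 ]
mate [ 0.62596817 -0.12252694  0.05      ]
mate [ 0.6839505  -0.11545754  0.05      ]
mateT [ 0.68039285 -0.10908743  0.05      ]
mateT [ 0.62228113 -0.12666863  0.05      ]
mateT [ 0.68174562 -0.11715541  0.05      ]
block top [array([0.4655, 0.0609]), array([ 0.4448, -0.0129]), array([0.3849, 0.0048]), array([0.4097, 0.0815])]
block S [array([0.3895, 0.013 ]), array([0.4154, 0.0846]), array([0.4678, 0.0683]), array([ 0.4482, -0.0066])]
log [0.43770174 0.17880532 0.062     ] batten [array([0.44 , 0.407]), array([0.437, 0.284]), array([0.403, 0.283]), array([0.409, 0.404])]
wedge top cam [array([0.5746, 0.4094]), array([0.6259, 0.2854]), array([0.588 , 0.2738]), array([0.5693, 0.3956])]
wedge S [array([0.577 , 0.4137]), array([0.5972, 0.2868]), array([0.626 , 0.2917]), array([0.5717, 0.3987]), array([0.6195, 0.3193])]
```

```bash
sed -i 's#220+u/4,190+v/4#219.63+u/4,189.63+v/4#;s#220+u/4.5,120+v/4.5#219.6+u/4.5,119.6+v/4.5#;s#110+u/4,170+v/4#109.63+u/4,169.63+v/4#;s#440+u/6,270+v/6#439.6+u/6,269.6+v/6#' fit.py
cat >> fit.py <<'E'
print("----")
def fit(obs,x0):
    f=lambda q:np.ravel([proj(o[0],L(q,np.array(p)/1000.))-np.array(o[1:]) for p,o in obs])
    s=least_squares(f,x0);print(s.x.round(4));print(f(s.x).reshape(-1,2).round(1).tolist());return s.x
b=fit([((30,40,50),B(640,328)),((30,-40,50),B(766,366)),((-30,-40,50),B(732,468)),((-30,40,50),B(600,422)),
((-30,-40,50),S(482,48)),((-30,40,50),S(614,93)),((30,40,50),S(583,175)),((30,-40,50),S(441,137))],[.42,.03,.3])
w=fit([((65,7.5,40),B(68,140)),((-65,-15,40),B(282,64)),((-65,15,40),B(296,124)),((50,15,40),B(90,149)),
((65,7.5,40),W(615,132)),((-65,15,40),W(228,170)),((-65,-15,40),W(255,255)),((50,15,40),W(565,115)),((-25,-15,40),W(340,245))],[.6,.34,1.8])
for nm in("scene","top"):
    print(nm); 
E
python3 fit.py
```

```text
[ 0.64428748 -0.01636407  0.09110162]
[[-1.7 -0.3]
 [-0.9 -0.4]
 [ 0.3  0.1]
 [-1.8 -0.4]
 [ 0.2 -0.6]
 [ 0.   0.1]
 [-0.6  0.3]
 [ 0.3 -0.4]
 [-1.1 -0.2]
 [-1.6 -1.1]
 [-2.  -1.6]]
(-79, -145, 52) [ 0.5788 -0.1679  0.052 ]
(0, 140, 0) [0.6316 0.1231 0.    ]
(0, 40, 0) [0.6406 0.0235 0.    ]
(-50, -148, 58) [ 0.608  -0.1683  0.058 ]
mate [ 0.62524588 -0.12332863  0.05      ]
mate [ 0.68327972 -0.11622786  0.05      ]
mateT [ 0.68140327 -0.10810844  0.05      ]
mateT [ 0.62326906 -0.12570396  0.05      ]
mateT [ 0.68275655 -0.11617775  0.05      ]
block top [array([0.4664, 0.0618]), array([ 0.4456, -0.012 ]), array([0.3857, 0.0057]), array([0.4105, 0.0824])]
block S [array([0.3885, 0.0121]), array([0.4144, 0.0838]), array([0.467 , 0.0675]), array([ 0.4473, -0.0074])]
log [0.43854286 0.17970941 0.062     ] batten [array([0.441, 0.408]), array([0.438, 0.285]), array([0.404, 0.283]), array([0.41 , 0.405])]
wedge top cam [array([0.5755, 0.4104]), array([0.6268, 0.2864]), array([0.5889, 0.2748]), array([0.5702, 0.3966])]
wedge S [array([0.5762, 0.4131]), array([0.5964, 0.2861]), array([0.6253, 0.2911]), array([0.5709, 0.3981]), array([0.6187, 0.3187])]
----
[ 0.4281  0.0369 -0.3047]
[[-1.8, -1.0], [-0.8, 0.4], [-0.9, -0.8], [-0.7, -0.4], [-2.0, -0.5], [0.1, -1.1], [-0.7, 0.7], [-1.3, -1.1]]
[0.597  0.3487 1.769 ]
[[-0.2, -0.5], [-0.7, 0.9], [-2.8, -2.5], [0.9, -0.9], [-1.1, 0.3], [-2.2, -0.7], [-1.7, -0.5], [-1.6, 0.6], [4.3, -1.6]]
scene
top
```

>>> jog_arm:
  linear:
    - [0.014, -0.055, -0.006]
    - [0.014, -0.055, -0.006]
    - [0.014, -0.055, -0.006]
    - [0.014, -0.055, -0.006]
    - [0.014, -0.055, -0.006]
    - [0.014, -0.055, -0.006]
    - [0.014, -0.055, -0.006]
    - [0.014, -0.055, -0.006]
  roll: [-0.177, -0.177, -0.177, -0.177, -0.177, -0.177, -0.177, -0.177]
  gripper: [0, 0, 0, 0, 0, 0, 0, 0]
  force: 40

```text
clock: 1.1
eef_pos: [0.4012, 0.1406, 0.1972]
ee_rot: [3.141, -0.0, 1.259]
contact_force: [0.4, -0.2, -0.2]
width: 0.0851
```

>>> jog_arm:
  linear:
    - [0.006, -0.025, -0.02]
    - [0.006, -0.025, -0.02]
    - [0.006, -0.025, -0.02]
    - [0.006, -0.022, -0.02]
    - [0.003, -0.007, -0.01]
    - [0, 0, 0]
    - [0, 0, 0]
    - [0, 0, 0]
  roll: [0, 0, 0, 0, 0.007, 0, 0, 0]
  gripper: [0, 0, 0, 0, 0, 0, 0, 0]

```text
clock: 2.1
eef_pos: [0.4282, 0.0392, 0.1079]
ee_rot: [3.141, -0.001, 1.273]
contact_force: [0.0, 0.1, -0.8]
width: 0.0855
```

```bash
python3 - <<'E'
from h import *
o=get_obs();print(o["joint_positions"].round(2),o["eef_pos"].round(4))
for n in("scene","top"):
    cv2.imwrite(f"pics/{n}1.png",snapshot(n))
crop("pics/scene1.png","pics/d1.png",270,120,160,120,5)
crop("pics/top1.png","pics/d2.png",210,200,160,120,5)
E
```

```text
[-0.32  0.59  0.24  2.24 -0.4   0.35 -0.04] [0.4282 0.0392 0.1079]
```

View pics/d1.png

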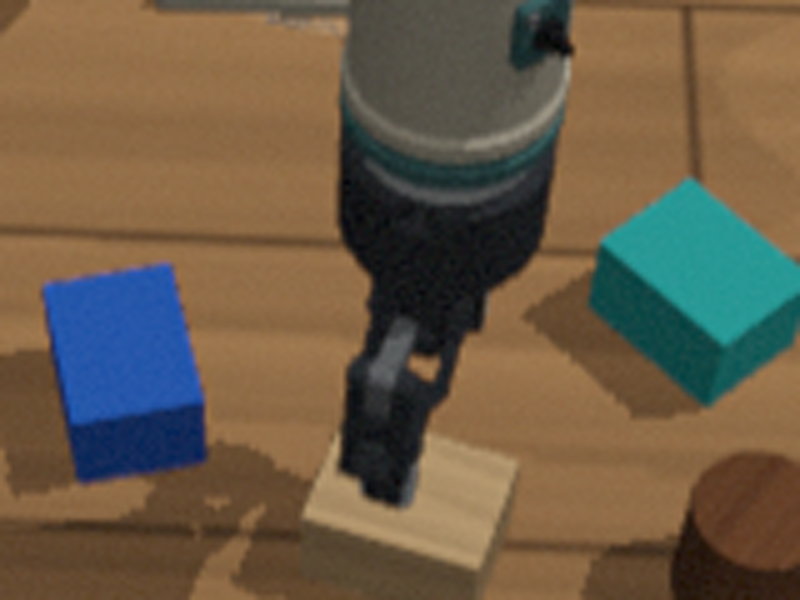

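View pics/d2.png

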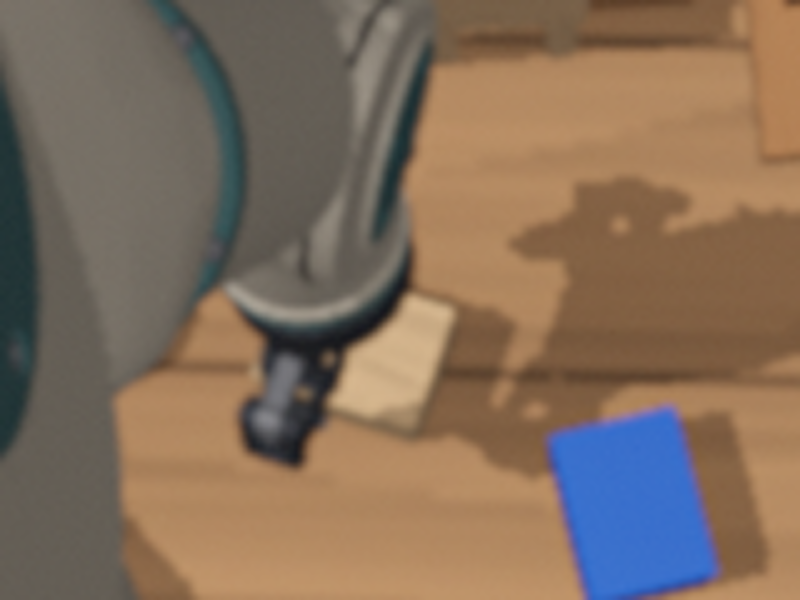

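>>> jog_arm:
  linear:
    - [0, -0.002, -0.02]
    - [0, 0, -0.02]
    - [0, 0, -0.02]
    - [0, 0, -0.014]
    - [0, 0, 0]
    - [0, 0, 0]
    - [0, 0, 0]
    - [0, 0, 0]
  roll: [0, 0, 0, 0, 0, 0, 0, 0]
  gripper: [0, 0, 0, 0, 0, 1, 1, 1]

```text
clock: 3.2
eef_pos: [0.4276, 0.0372, 0.039]
ee_rot: [-3.139, -0.003, 1.272]
contact_force: [-0.4, 0.6, 7.1]
width: 0.0591
```

>>> jog_arm:
  linear:
    - [0, 0, 0.015]
    - [0, 0, 0.03]
    - [0.02, 0.005, 0.02]
    - [0.045, 0.02, 0]
    - [0.045, 0.02, 0]
    - [0.045, 0.02, 0]
    - [0.04, 0.018, 0]
    - [0.009, 0.003, 0]
  roll: [0, 0, 0.06, 0.07, 0.08, 0.08, 0.08, 0.02]
  gripper: [1, 1, 1, 1, 1, 1, 1, 1]

```text
clock: 4.2
eef_pos: [0.6331, 0.1247, 0.103]
ee_rot: [-3.14, -0.002, 1.665]
contact_force: [-0.9, 0.2, -2.4]
width: 0.0594
```

```bash
python3 - <<'E'
from h import *
o=get_obs();print(o["joint_positions"].round(2),o["eef_pos"].round(4),o["contact_force"],o["width"])
for n in("scene","top"):
    cv2.imwrite(f"pics/{n}2.png",snapshot(n))
crop("pics/scene2.png","pics/e1.png",280,200,200,150,4)
crop("pics/top2.png","pics/e2.png",180,120,200,150,4)
E
```

```text
[-0.55  0.86  0.55  1.66 -0.59  0.8   0.36] [0.6331 0.1247 0.103 ] [-0.94505488  0.15175936 -2.38130513] 0.059421087426897654
```

View pics/e1.png

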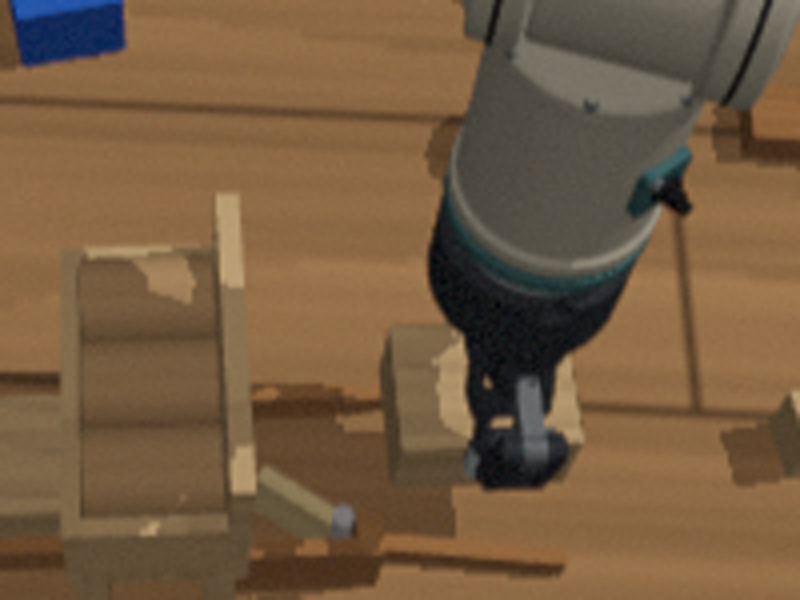

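View pics/e2.png

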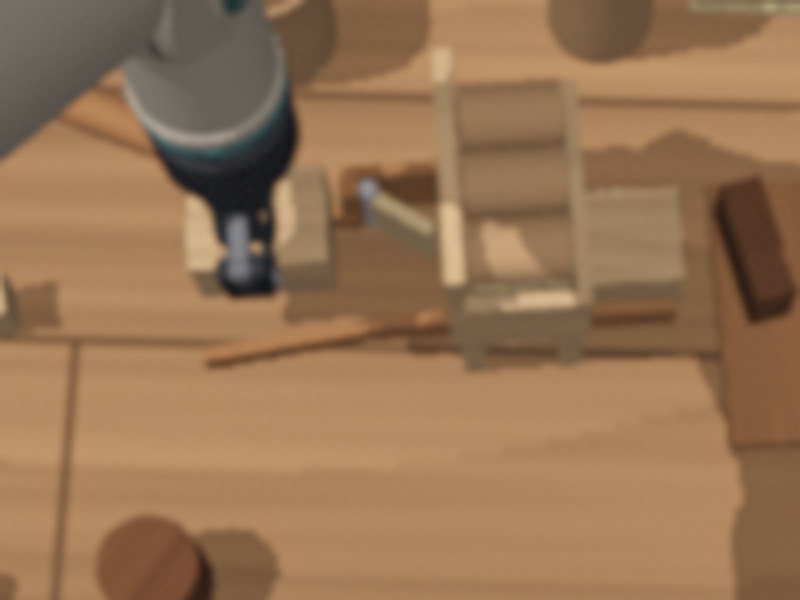

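```bash
python3 - <<'E'
from h import *
T=lambda u,v:("top",179.63+u/4,119.63+v/4)
S=lambda u,v:("scene",279.63+u/4,199.63+v/4)
c,s=np.cos(.091),np.sin(.091);o=np.array([.6443,-.0164])
def lane(p):d=p[:2]-o;return (1000*np.array([c*d[0]+s*d[1],-s*d[0]+c*d[1]])).round(1)
for n,p in(("T",T(327,168)),("T",T(333,265)),("T",T(186,197)),("S",S(388,328)),("S",S(395,440))): print(n,lane(ray(*p,.114)))
print("hand",lane(np.array([.6331,.1247])))
print("hinge z42?", lane(ray(*T(366,190),.045)),lane(ray(*S(343,515),.045)))
print("free edge top", lane(ray(*T(436,235),.042)),lane(ray(*S(262,472),.042)))
for n,p in(("wallends T",T(210,356)),("S",S(565,563))):print(n,lane(ray(*p,.018)))
print("bend",lane(ray(*T(375,327),.018)))
E
```

```text
T [27.  98.1]
T [-31.8  97.3]
T [ 14.6 178.9]
S [-27.4 103. ]
S [ 26.2 100.8]
hand [  1.7 141.5]
hinge z42? [41.2 80.9] [34.8 82.8]
free edge top [10.6 40.1] [11.2 46.7]
wallends T [-49.2 182.8]
S [ 52.6 188.5]
bend [-37.3  81.3]
```

>>> jog_arm:
  linear:
    - [-0.001, 0, -0.025]
    - [0, 0, -0.025]
    - [0, 0, -0.01]
    - [0, 0, -0.004]
    - [0, 0, 0]
    - [0.001, -0.01, 0]
    - [0.001, -0.015, 0]
    - [0, 0, 0]
  roll: [0, 0, 0, 0, 0, 0, 0, 0]
  gripper: [1, 1, 1, 1, 1, 1, 1, 1]

```text
clock: 5.3
eef_pos: [0.6327, 0.0948, 0.0397]
ee_rot: [-3.139, 0.001, 1.658]
contact_force: [0.7, -0.5, -1.3]
width: 0.0593
```

```bash
python3 - <<'E'
from h import *
o=get_obs();print(o["joint_positions"].round(2),o["contact_force"].round(1),o["wrist_torque"].round(2))
for n in("scene","top"):
    cv2.imwrite(f"pics/{n}3.png",snapshot(n))
crop("pics/scene3.png","pics/f1.png",280,220,200,150,4)
crop("pics/top3.png","pics/f2.png",180,120,200,150,4)
E
```

```text
[-0.47  0.94  0.48  1.69 -0.64  0.68  0.44] [ 0.7 -0.5 -1.3] [-0.2  -0.2   0.07]
```

View pics/f1.png

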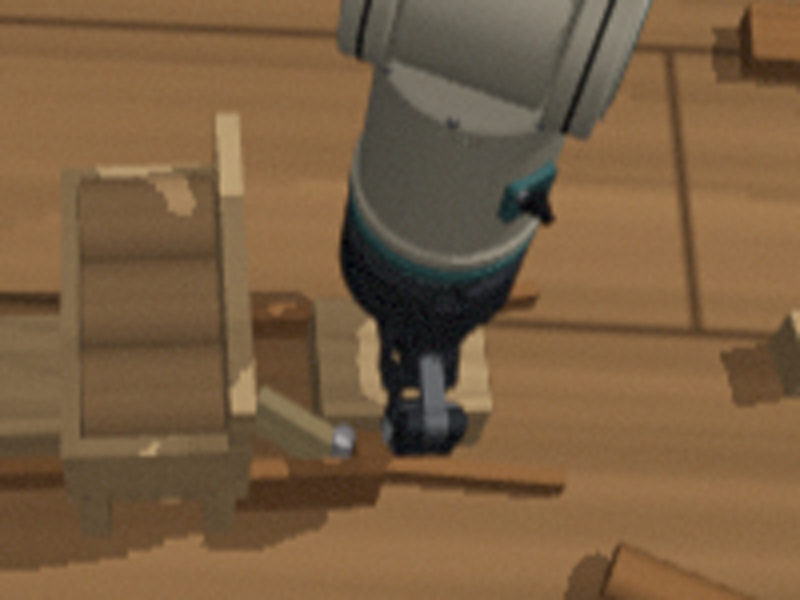

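View pics/f2.png

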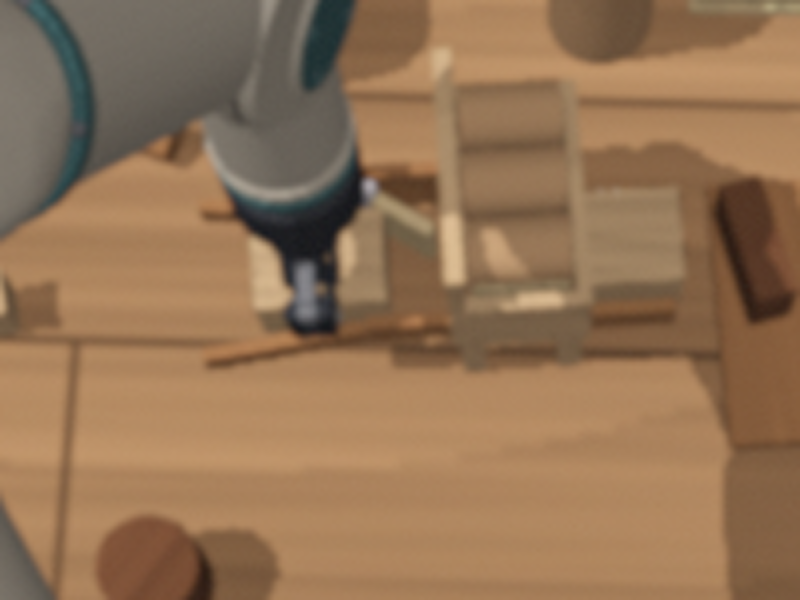

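>>> jog_arm:
  linear:
    - [0, 0, 0]
    - [0, 0, 0]
    - [0, 0, 0.03]
    - [0, 0, 0.04]
    - [0, 0.01, 0.02]
    - [-0.004, 0.04, 0]
    - [-0.006, 0.045, 0]
    - [-0.006, 0.045, 0]
  roll: [0, 0, 0, 0, 0.18, 0.186, 0.186, 0.186]
  gripper: [0, 0, 0, 0, 0, 0, 0, 0]

```text
clock: 6.4
eef_pos: [0.6157, 0.2396, 0.1294]
ee_rot: [-3.138, -0.002, 2.406]
contact_force: [0.5, 0.2, 0.6]
width: 0.0853
```

>>> jog_arm:
  linear:
    - [-0.006, 0.045, 0]
    - [-0.004, 0.02, 0]
    - [0, 0, 0]
    - [0, 0, 0]
    - [0, 0, 0]
    - [0, 0, 0]
    - [0, 0, 0]
    - [0, 0, 0]
  roll: [0.186, 0.186, 0.186, 0.186, 0.186, 0.186, 0.186, 0.186]
  gripper: [0, 0, 0, 0, 0, 0, 0, 0]

```text
clock: 7.4
eef_pos: [0.6059, 0.3031, 0.1292]
ee_rot: [-3.138, -0.002, -2.389]
contact_force: [-0.9, 0.3, 0.0]
width: 0.0852
```

```bash
python3 - <<'E'
from h import *
o=get_obs();print(o["joint_positions"].round(2),o["eef_pos"].round(4),o["ee_rot"].round(3))
for n in("scene","top"):
    cv2.imwrite(f"pics/{n}4.png",snapshot(n))
crop("pics/scene4.png","pics/g1.png",250,210,200,150,4)
E
```

```text
[-0.5   0.8  -0.01  1.53  0.01  0.82  1.81] [0.6059 0.3031 0.1292] [-3.138e+00 -2.000e-03 -2.389e+00]
```

View pics/g1.png

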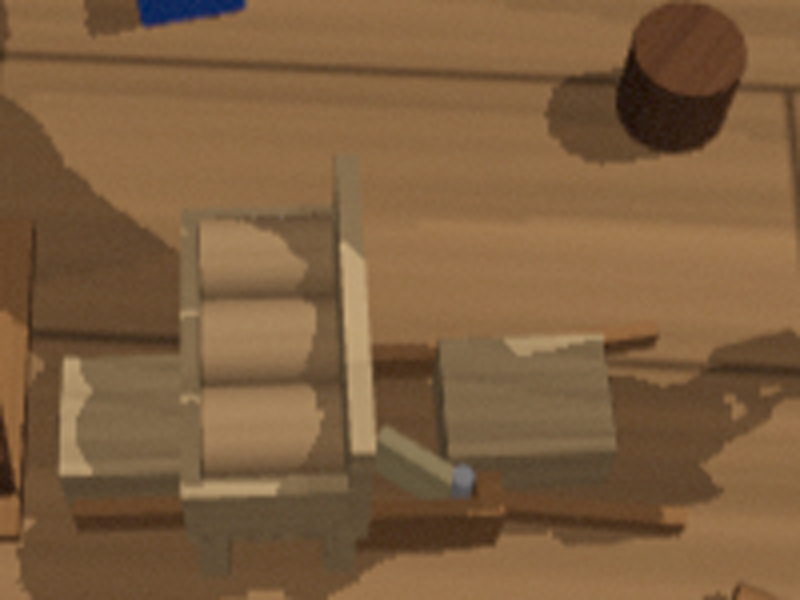

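View pics/top4.png

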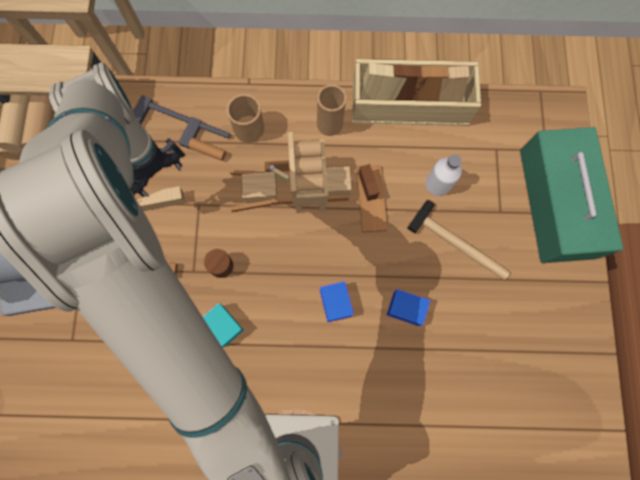

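>>> jog_arm:
  linear:
    - [0, 0.002, 0]
    - [0, 0, 0]
    - [0, 0, 0]
    - [0, 0, 0]
    - [0, 0, 0]
    - [0, 0, -0.02]
    - [0, 0, -0.02]
    - [0, 0, 0]
  roll: [0.165, 0.165, 0.165, 0.165, 0.165, 0.165, 0, 0]
  gripper: [0, 0, 0, 0, 0, 0, 0, 0]

```text
clock: 8.5
eef_pos: [0.6047, 0.304, 0.0869]
ee_rot: [3.141, -0.003, -1.41]
contact_force: [0.1, 0.1, 0.4]
width: 0.0856
```

```bash
python3 - <<'E'
from h import *
o=get_obs();print(o["joint_positions"].round(2),o["eef_pos"].round(4),o["ee_rot"].round(3))
for n in("scene","top"):
    cv2.imwrite(f"pics/{n}5.png",snapshot(n))
crop("pics/scene5.png","pics/i1.png",430,220,160,120,5)
crop("pics/top5.png","pics/i2.png",90,130,160,120,5)
E
```

```text
[-0.36  0.86 -0.26  1.55  0.29  0.77  2.56] [0.6047 0.304  0.0869] [ 3.141e+00 -3.000e-03 -1.410e+00]
```

View pics/i1.png

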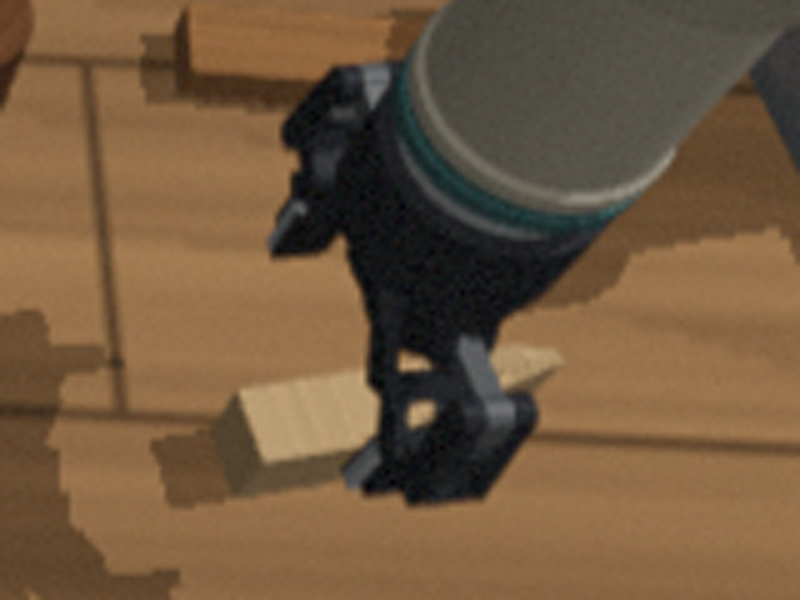

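View pics/i2.png

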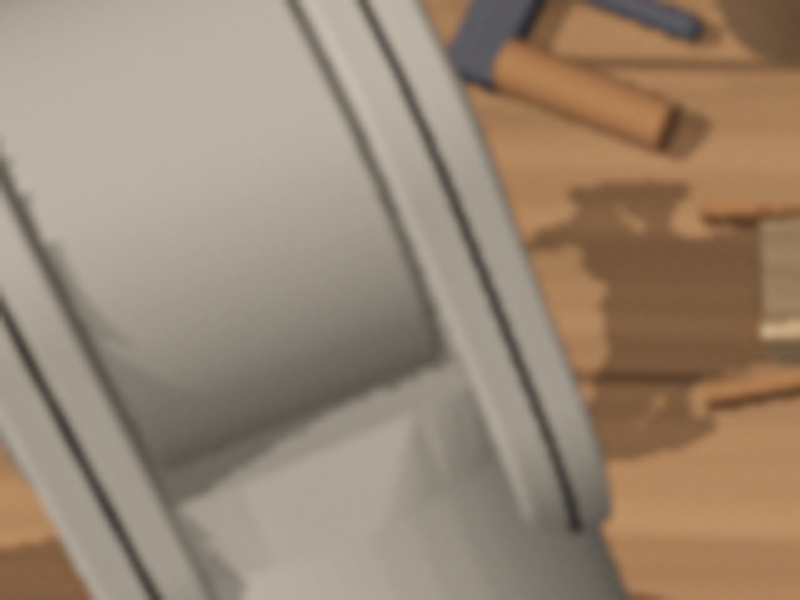

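```bash
python3 - <<'E'
from h import *
for p in((.647,.311,.086),(.563,.297,.086),(.606,.305,.02),(.606,.305,.04)):
    q=proj("scene",p);print((q-[430,220])*5)
E
```

```text
[362.9228164  472.39175208]
[291.57169506 260.47026637]
[274.78934272 435.22409769]
[290.59790643 415.27192998]
```

>>> jog_arm:
  linear:
    - [0.001, 0.001, -0.02]
    - [0, 0, -0.02]
    - [0, 0, -0.018]
    - [0, 0, -0.007]
    - [0, 0, 0]
    - [0, 0, 0]
    - [0, 0, 0]
    - [0, 0, 0]
  roll: [0.04, 0, 0, 0, 0, 0, 0, 0]
  gripper: [0, 0, 0, 0, 0, 1, 1, 1]
  force: 80

```text
clock: 9.6
eef_pos: [0.6075, 0.3061, 0.0248]
ee_rot: [-3.137, -0.001, -1.366]
contact_force: [0.4, 0.9, 0.4]
width: 0.0322
```

>>> jog_arm:
  linear:
    - [0, 0, 0]
    - [0, 0, 0]
    - [0, 0, 0]
    - [0, 0, 0.03]
    - [0, 0, 0.04]
    - [0, 0, 0.02]
    - [0, 0, 0]
    - [0, 0, 0]
  roll: [0, 0, 0, 0, 0, -0.1, -0.18, -0.18]
  gripper: [1, 1, 1, 1, 1, 1, 1, 1]

```text
clock: 10.6
eef_pos: [0.6069, 0.3057, 0.1141]
ee_rot: [-3.139, -0.002, -1.832]
contact_force: [-0.5, 0.5, -1.0]
width: 0.0291
```

```bash
python3 - <<'E'
from h import *
o=get_obs();print(o["joint_positions"].round(2),o["eef_pos"].round(4),o["ee_rot"].round(3))
for n in("scene",):
    cv2.imwrite(f"pics/{n}6.png",snapshot(n))
crop("pics/scene6.png","pics/j1.png",430,200,160,120,5)
E
```

```text
[-0.42  0.82 -0.16  1.53  0.17  0.8   2.24] [0.6069 0.3057 0.1141] [-3.139e+00 -2.000e-03 -1.832e+00]
```

View pics/j1.png

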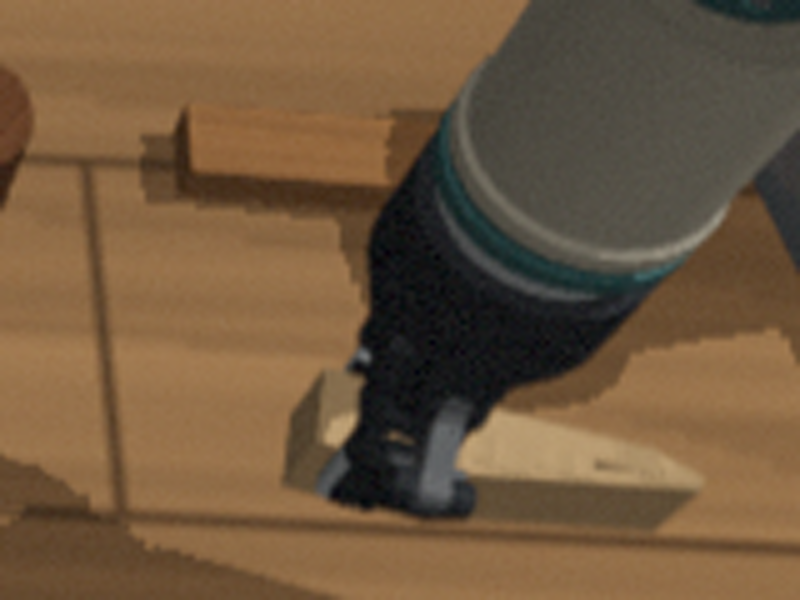

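>>> jog_arm:
  linear:
    - [0, 0, 0]
    - [0, 0, 0]
    - [0, 0, 0]
    - [0, 0, 0]
    - [0, 0, 0]
    - [0, 0, 0]
    - [0, 0, 0]
    - [0, 0, 0]
  roll: [-0.186, -0.186, -0.186, -0.186, -0.186, -0.186, -0.186, -0.186]
  gripper: [1, 1, 1, 1, 1, 1, 1, 1]

```text
clock: 11.65
eef_pos: [0.6065, 0.3059, 0.1135]
ee_rot: [-3.137, -0.003, 2.966]
contact_force: [-0.1, -0.8, -0.7]
width: 0.0287
```

>>> jog_arm:
  linear:
    - [0, 0, 0]
    - [0, 0, 0]
    - [0, 0, 0]
    - [0, 0, 0]
    - [0, 0, 0]
    - [0, 0, 0]
    - [0.001, -0.01, -0.01]
    - [0.002, -0.01, -0.02]
  roll: [-0.186, -0.186, -0.186, -0.186, -0.186, -0.186, -0.186, 0]
  gripper: [1, 1, 1, 1, 1, 1, 1, 1]

```text
clock: 12.65
eef_pos: [0.61, 0.2863, 0.0838]
ee_rot: [-3.138, -0.001, 1.67]
contact_force: [0.9, 0.1, -0.3]
width: 0.0289
```

```bash
python3 - <<'E'
from h import *
o=get_obs();print(o["joint_positions"].round(2),o["eef_pos"].round(4),o["ee_rot"].round(3))
for n in("scene","top"):
    cv2.imwrite(f"pics/{n}7.png",snapshot(n))
crop("pics/scene7.png","pics/k1.png",340,200,200,150,4)
crop("pics/top7.png","pics/k2.png",100,120,200,150,4)
E
```

```text
[-0.78  0.93  0.56  1.57 -0.62  0.83  0.13] [0.61   0.2863 0.0838] [-3.138e+00 -1.000e-03  1.670e+00]
```

View pics/k1.png

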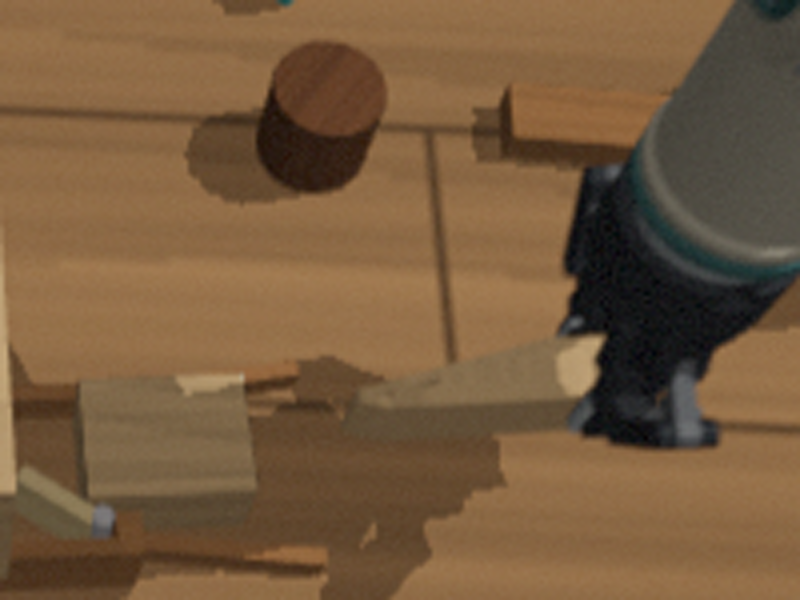

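View pics/k2.png

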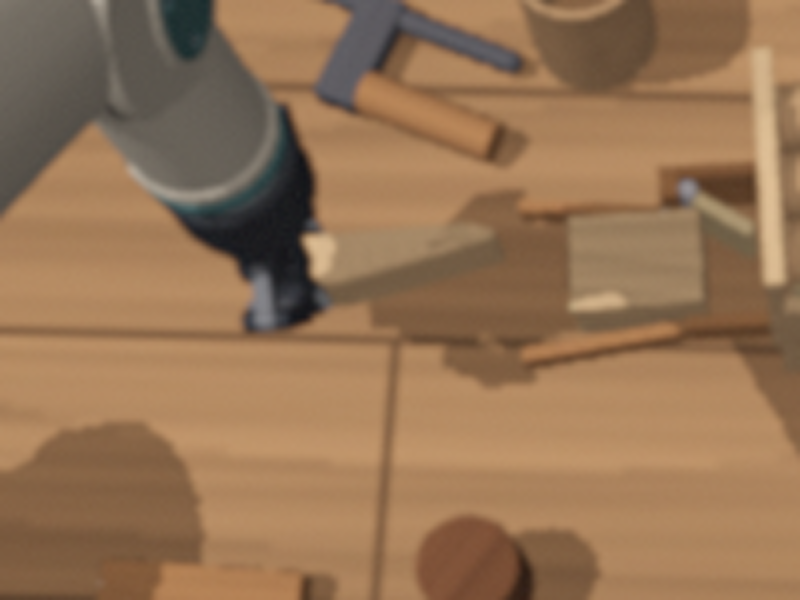

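```bash
cat >> h.py <<'E'
_c,_s=np.cos(.091),np.sin(.091);_o=np.array([.6443,-.0164])
def lane(p):d=np.asarray(p)[:2]-_o;return (1000*np.array([_c*d[0]+_s*d[1],-_s*d[0]+_c*d[1]])).round(1)
def world(x,y):return (_o+np.array([_c*x-_s*y,_s*x+_c*y])/1000).round(4)
E
python3 - <<'E'
from h import *
T=lambda u,v:("top",99.63+u/4,119.63+v/4)
S=lambda u,v:("scene",339.63+u/4,199.63+v/4)
print("hand",lane([.61,.2863]))
print("tip top",lane(ray(*T(497,238),.099)),lane(ray(*S(352,405),.099)))
print("block rear",[lane(ray(*T(u,v),.05)) for u,v in((571,217),(570,305))],[lane(ray(*S(u,v),.05)) for u,v in((243,375),(253,490))])
E
```

```text
hand [ -6.7 304.6]
tip top [ -3.8 187.2] [  6.8 192.7]
block rear [array([ 26.3, 150.6]), array([-29.5, 153.1])] [array([-31. , 155.5]), array([ 27. , 152.9])]
```

>>> jog_arm:
  linear:
    - [-0.002, 0, -0.015]
    - [0, 0, -0.015]
    - [0, 0, -0.014]
    - [0.001, -0.015, 0]
    - [0.002, -0.015, 0]
    - [0.001, -0.015, 0]
    - [0.002, -0.015, 0]
    - [0, 0, 0]
  roll: [-0.008, 0, 0, 0, 0, 0, 0, 0]
  gripper: [1, 1, 1, 1, 1, 1, 1, 1]

```text
clock: 13.75
eef_pos: [0.6149, 0.2234, 0.0408]
ee_rot: [-3.139, -0.0, 1.657]
contact_force: [0.3, 0.2, -1.6]
width: 0.029
```

>>> jog_arm:
  linear:
    - [0.001, -0.008, 0]
    - [0.001, -0.008, 0]
    - [0, -0.008, 0]
    - [0.001, -0.008, 0]
    - [0.001, -0.008, 0]
    - [0.001, -0.008, 0]
    - [0, 0, 0]
    - [0, 0, 0]
  roll: [0, 0, 0, 0, 0, 0, 0, 0]
  gripper: [1, 1, 1, 1, 1, 1, 1, 1]

```text
clock: 14.75
eef_pos: [0.6193, 0.1775, 0.0402]
ee_rot: [-3.138, -0.001, 1.659]
contact_force: [-0.6, 0.2, -0.8]
width: 0.0286
```

```bash
python3 - <<'E'
from h import *
o=get_obs();print(o["joint_positions"].round(2),o["eef_pos"].round(4),lane(o["eef_pos"]))
for n in("scene","top"):
    cv2.imwrite(f"pics/{n}8.png",snapshot(n))
crop("pics/scene8.png","pics/l1.png",280,220,200,150,4)
crop("pics/top8.png","pics/l2.png",140,120,200,150,4)
E
```

```text
[-0.61  0.94  0.5   1.68 -0.65  0.7   0.32] [0.6193 0.1775 0.0402] [ -7.3 195.4]
```

View pics/l1.png

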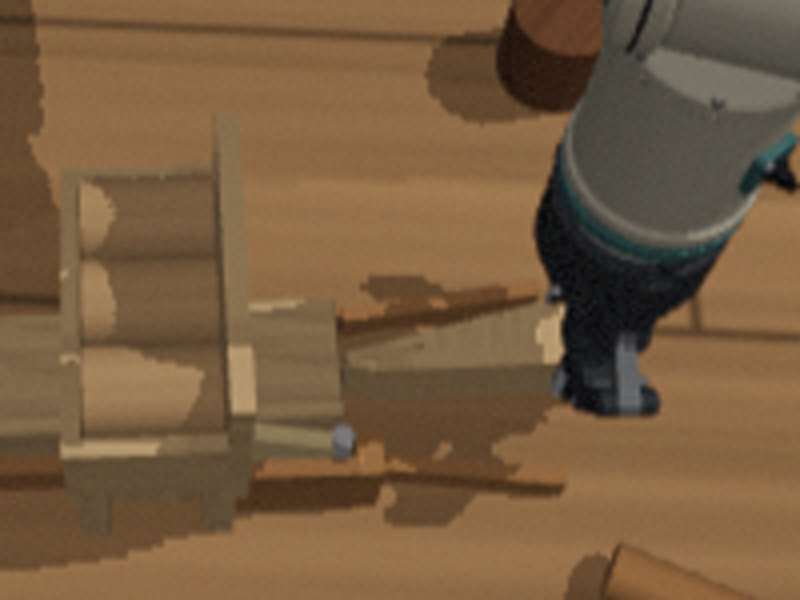

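View pics/l2.png

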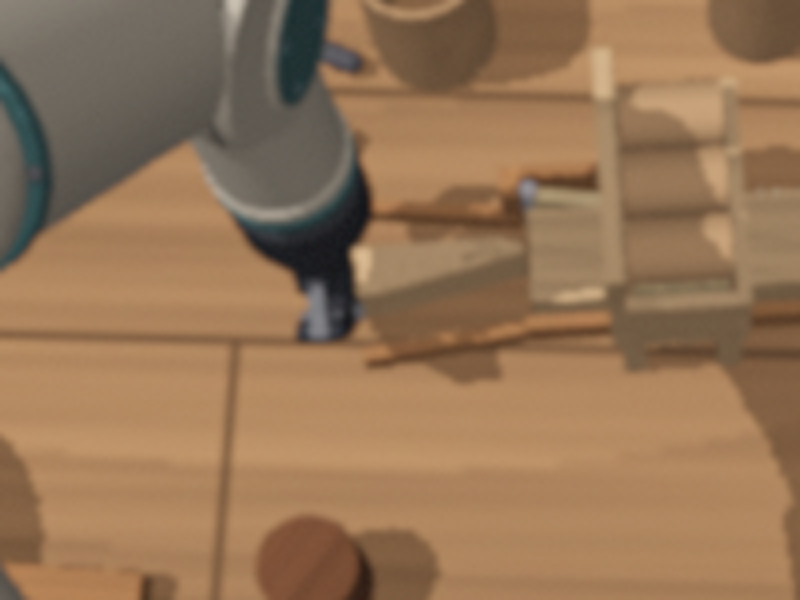

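>>> jog_arm:
  linear:
    - [0.001, -0.007, 0]
    - [0.001, -0.007, 0]
    - [0, -0.007, 0]
    - [0.001, -0.007, 0]
    - [0.001, -0.007, 0]
    - [0, -0.005, 0]
    - [0, 0, 0]
    - [0, 0, 0]
  roll: [0, 0, 0, 0, 0, 0, 0, 0]
  gripper: [1, 1, 1, 1, 1, 1, 1, 1]

```text
clock: 15.85
eef_pos: [0.6233, 0.1373, 0.0403]
ee_rot: [-3.138, -0.0, 1.659]
contact_force: [-0.3, -0.3, -0.6]
width: 0.0286
```

>>> jog_arm:
  linear:
    - [0, -0.003, 0]
    - [0, -0.003, 0]
    - [0.001, -0.003, 0]
    - [0, -0.003, 0]
    - [0, 0, 0]
    - [0, 0, 0]
    - [0, 0, 0]
    - [0, 0, 0]
  roll: [0, 0, 0, 0, 0, 0, 0, 0]
  gripper: [1, 1, 1, 1, 1, 1, 1, 1]

```text
clock: 16.85
eef_pos: [0.6241, 0.1258, 0.0402]
ee_rot: [-3.138, -0.001, 1.659]
contact_force: [-0.3, -0.1, -1.0]
width: 0.029
```

```bash
python3 - <<'E'
from h import *
o=get_obs();print(o["joint_positions"].round(2),o["eef_pos"].round(4),lane(o["eef_pos"]))
for n in("scene","top"):
    cv2.imwrite(f"pics/{n}9.png",snapshot(n))
crop("pics/scene9.png","pics/m1.png",220,220,200,150,4)
crop("pics/top9.png","pics/m2.png",200,120,200,150,4)
E
```

```text
[-0.52  0.93  0.48  1.7  -0.64  0.68  0.4 ] [0.6241 0.1258 0.0402] [ -7.2 143.5]
```

View pics/m1.png

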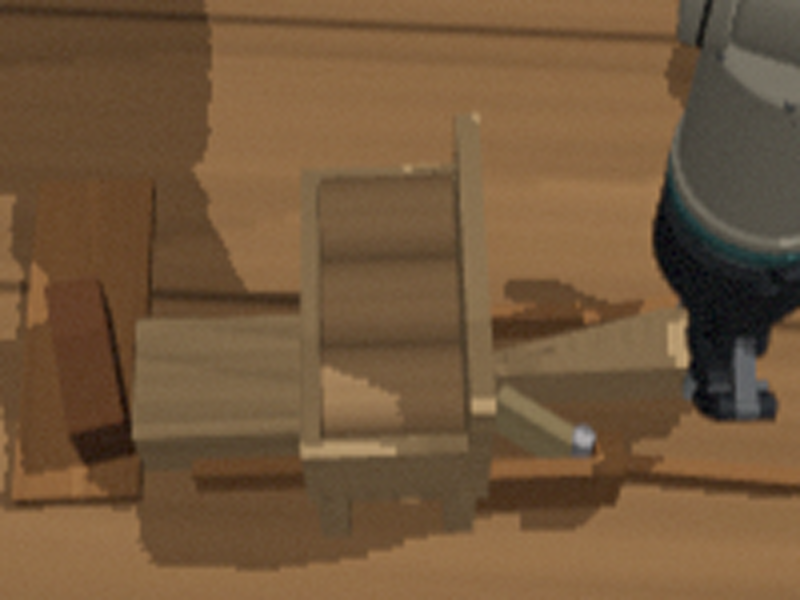

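View pics/m2.png

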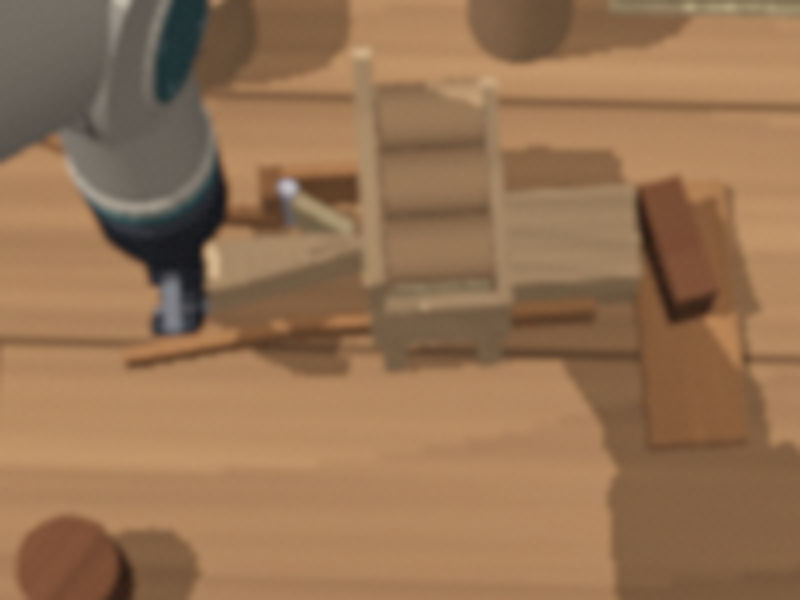

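```bash
python3 - <<'E'
from h import *
T=lambda u,v:("top",199.63+u/4,119.63+v/4)
S=lambda u,v:("scene",219.63+u/4,219.63+v/4)
print("mate end",[lane(ray(*T(u,v),.05)) for u,v in((634,185),(640,275))],[lane(ray(*S(u,v),.05)) for u,v in((137,320),(134,440))])
print("ledge edge",[lane(ray(*T(u,v),.012)) for u,v in((648,447),)],[lane(ray(*S(u,v),.012)) for u,v in((153,180),)])
print("flap free", lane(ray(*T(354,234),.042)),lane(ray(*S(500,388),.042)))
E
```

```text
mate end [array([  28.4, -130. ]), array([ -29.2, -128.6])] [array([ -28.5, -126.3]), array([  31.3, -125.1])]
ledge edge [array([-125.9, -128.6])] [array([-124. , -127.2])]
flap free [11.3 41.3] [ 9.2 45.8]
```

>>> jog_arm:
  linear:
    - [-0.001, 0.015, 0]
    - [-0.002, 0.02, 0]
    - [-0.002, 0.02, 0]
    - [0, 0.01, 0.02]
    - [0, 0, 0.04]
    - [0, 0, 0.045]
    - [0, 0, 0.045]
    - [0, 0, 0.03]
  roll: [0, 0, 0, 0, 0.18, 0.18, 0.18, 0.18]
  gripper: [1, 1, 1, 1, 1, 1, 1, 1]

```text
clock: 17.95
eef_pos: [0.6194, 0.1929, 0.2227]
ee_rot: [-3.14, -0.0, 2.387]
contact_force: [0.1, 0.6, -1.4]
width: 0.0288
```

```bash
python3 - <<'E'
from h import *
o=get_obs();print(o["joint_positions"].round(2),o["eef_pos"].round(4),lane(o["eef_pos"]))
for x,y in((-160,-155),(-150,-155),(-129,-150)):print(world(x,y))
for n in("scene","top"):
    cv2.imwrite(f"pics/{n}10.png",snapshot(n))
crop("pics/scene10.png","pics/n1.png",220,220,200,150,4)
E
```

```text
[-0.6   0.69  0.44  1.55 -0.33  0.98  0.76] [0.6194 0.1929 0.2227] [ -5.8 210.7]
[ 0.499  -0.1853]
[ 0.509  -0.1844]
[ 0.5295 -0.1775]
```

View pics/n1.png

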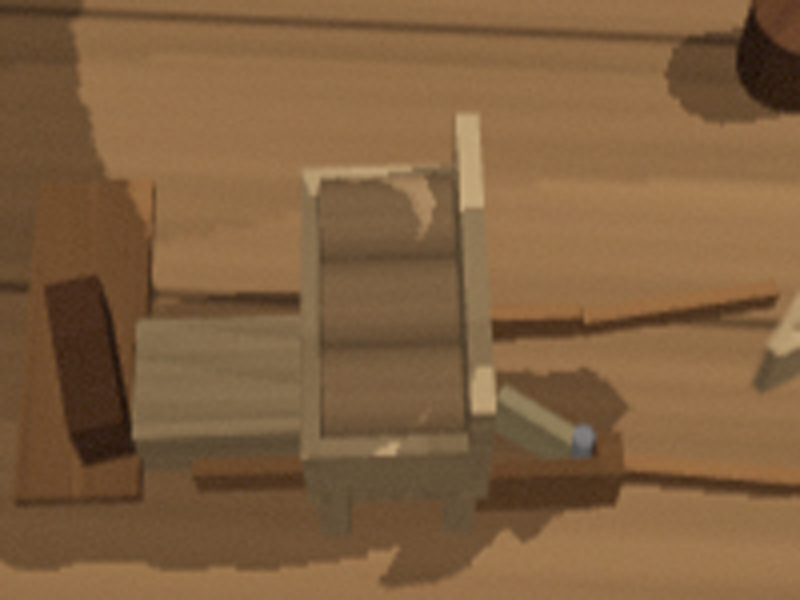

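>>> jog_arm:
  linear:
    - [-0.015, -0.047, 0]
    - [-0.015, -0.047, 0]
    - [-0.015, -0.047, 0]
    - [-0.015, -0.047, 0]
    - [-0.015, -0.047, 0]
    - [-0.015, -0.047, 0]
    - [-0.015, -0.047, 0]
    - [-0.015, -0.045, 0]
  roll: [0.1, 0.106, 0.106, 0.107, 0.107, 0.107, 0.107, 0.106]
  gripper: [1, 1, 1, 1, 1, 1, 1, 1]

```text
clock: 19.05
eef_pos: [0.4983, -0.1833, 0.2191]
ee_rot: [-3.139, -0.003, -3.056]
contact_force: [0.9, -0.5, -0.9]
width: 0.0288
```

>>> jog_arm:
  linear:
    - [0, 0, 0]
    - [0, 0, -0.04]
    - [0, 0, -0.04]
    - [0, 0, -0.04]
    - [0, 0, -0.02]
    - [0, 0, 0]
    - [0, 0, 0]
    - [0, 0, 0]
  roll: [0, 0, 0, 0, 0, 0, 0, 0]
  gripper: [1, 1, 1, 1, 1, 1, 1, 1]

```text
clock: 20.05
eef_pos: [0.4999, -0.1828, 0.0812]
ee_rot: [-3.138, 0.0, -3.058]
contact_force: [-0.3, -0.2, -1.2]
width: 0.0285
```

```bash
python3 - <<'E'
from h import *
o=get_obs();print(o["joint_positions"].round(2),o["eef_pos"].round(4),lane(o["eef_pos"]),o["ee_rot"].round(3))
for n in("scene","top"):
    cv2.imwrite(f"pics/{n}11.png",snapshot(n))
crop("pics/scene11.png","pics/o1.png",160,180,200,150,4)
crop("pics/top11.png","pics/o2.png",280,120,200,150,4)
E
```

```text
[ 0.21  0.71  0.13  1.98 -0.19  0.45  2.13] [ 0.4999 -0.1828  0.0812] [-158.9 -152.6] [-3.138  0.    -3.058]
```

View pics/o1.png

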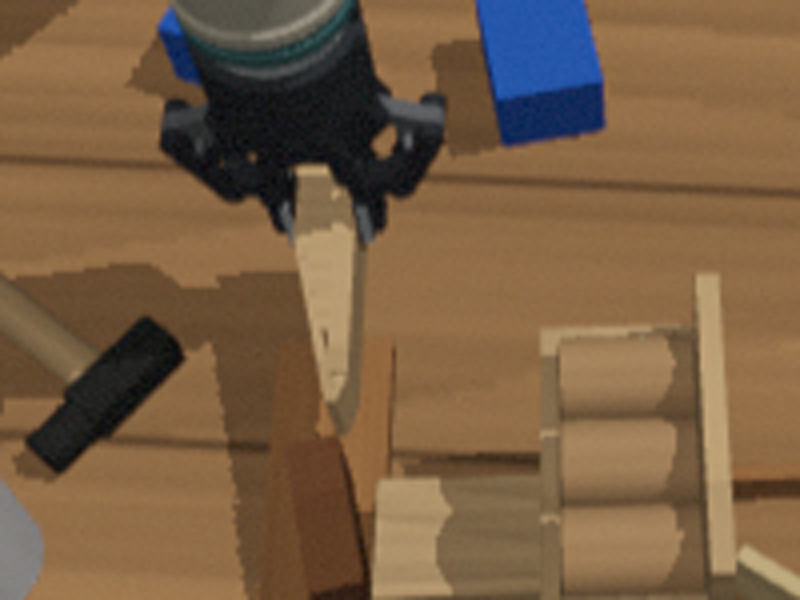

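View pics/o2.png

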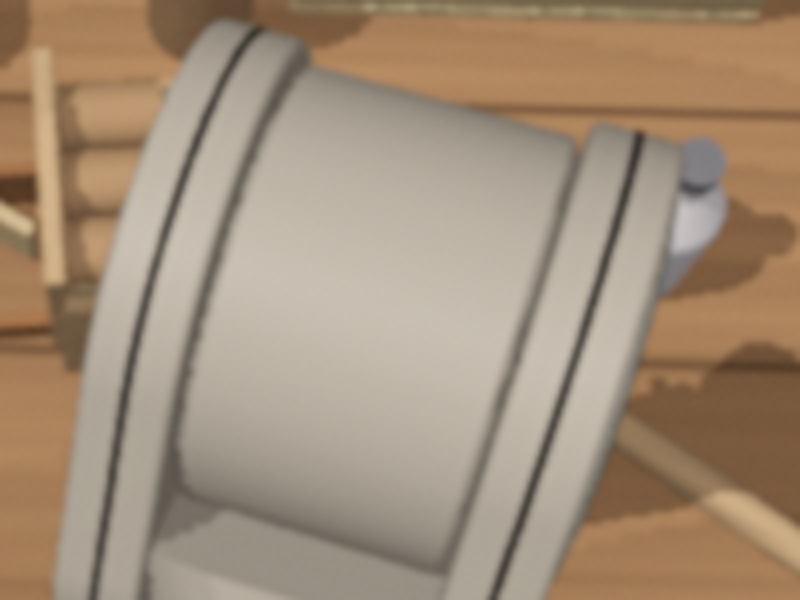

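>>> jog_arm:
  linear:
    - [0, 0, -0.02]
    - [0, 0, -0.015]
    - [0, 0, -0.008]
    - [0, 0, 0]
    - [0.005, 0.001, 0]
    - [0.005, 0.001, 0]
    - [0, 0, 0]
    - [0, 0, 0]
  roll: [0, 0, 0, 0, 0, 0, 0, 0]
  gripper: [1, 1, 1, 1, 1, 1, 1, 1]

```text
clock: 21.15
eef_pos: [0.4994, -0.1827, 0.0369]
ee_rot: [-3.141, -0.018, -3.063]
contact_force: [-18.4, -4.3, 10.8]
width: 0.029
```

```bash
python3 - <<'E'
from h import *
o=get_obs();print(o["eef_pos"].round(4),lane(o["eef_pos"]),o["ee_rot"].round(3))
for n in("scene",):
    cv2.imwrite(f"pics/{n}12.png",snapshot(n))
crop("pics/scene12.png","pics/p1.png",200,210,130,100,6)
S=lambda u,v:("scene",199.6+u/6,209.6+v/6)
E
```

```text
[ 0.4994 -0.1827  0.0369] [-159.5 -152.5] [-3.141 -0.018 -3.063]
```

View pics/p1.png

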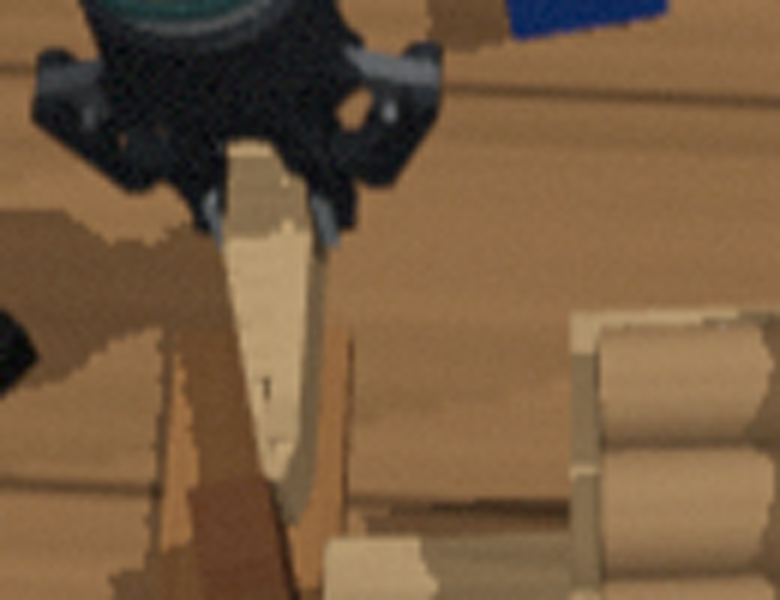

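>>> jog_arm:
  linear:
    - [-0.008, -0.001, 0.001]
    - [-0.008, 0, 0]
    - [0, 0.004, 0]
    - [0, 0, 0]
    - [0, 0, 0]
    - [0, 0, 0]
    - [0, 0, 0]
    - [0, 0, 0]
  roll: [0, 0, 0, 0, 0, 0, 0, 0]
  gripper: [1, 1, 1, 1, 1, 1, 1, 1]

```text
clock: 22.2
eef_pos: [0.4931, -0.178, 0.0382]
ee_rot: [-3.138, -0.002, -3.058]
contact_force: [-0.5, -0.0, -1.5]
width: 0.0289
```

```bash
python3 - <<'E'
from h import *
o=get_obs();print(o["eef_pos"].round(4),lane(o["eef_pos"]),o["ee_rot"].round(3))
cv2.imwrite("pics/scene13.png",snapshot("scene"))
crop("pics/scene13.png","pics/q1.png",200,210,130,100,6)
for x,y in((-165,-148.5),(-140,-145),(-129,-145),(-129,-146)):print(world(x,y))
E
```

```text
[ 0.4931 -0.178   0.0382] [-165.2 -147.2] [-3.138e+00 -2.000e-03 -3.058e+00]
[ 0.4935 -0.1793]
[ 0.5181 -0.1735]
[ 0.529  -0.1725]
[ 0.5291 -0.1735]
```

View pics/q1.png

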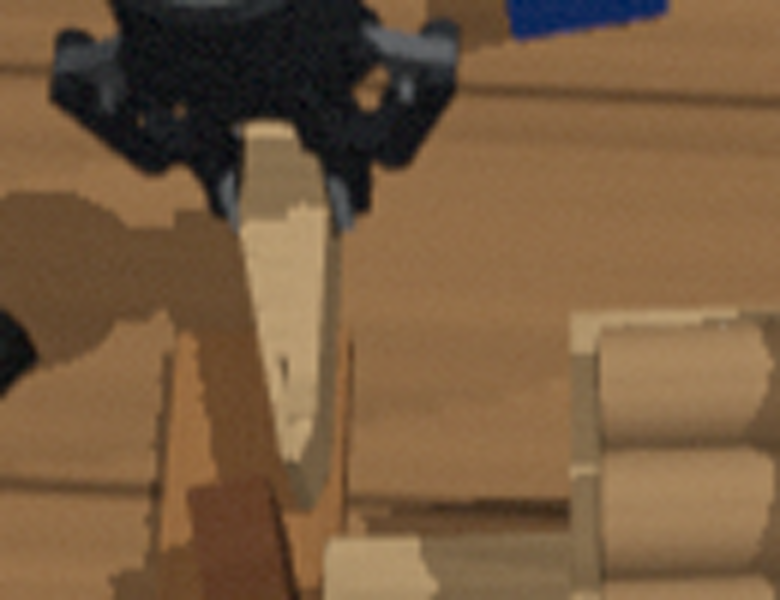

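>>> jog_arm:
  linear:
    - [0.005, 0.001, 0]
    - [0.005, 0.001, 0]
    - [0.005, 0.001, 0]
    - [0.005, 0.001, 0]
    - [0, 0, 0]
    - [0, 0, 0]
    - [0, 0, 0]
    - [0, 0, 0]
  roll: [0.008, 0, 0, 0, 0, 0, 0, 0]
  gripper: [1, 1, 1, 1, 1, 1, 1, 1]

```text
clock: 23.25
eef_pos: [0.513, -0.1741, 0.0382]
ee_rot: [-3.138, -0.002, -3.05]
contact_force: [-0.2, -0.1, -0.1]
width: 0.029
```

```bash
python3 - <<'E'
from h import *
o=get_obs();print(o["eef_pos"].round(4),lane(o["eef_pos"]),o["ee_rot"].round(3))
cv2.imwrite("pics/scene14.png",snapshot("scene"))
crop("pics/scene14.png","pics/r1.png",200,210,130,100,6)
E
```

```text
[ 0.513  -0.1741  0.0382] [-145.1 -145.1] [-3.138e+00 -2.000e-03 -3.050e+00]
```

View pics/r1.png

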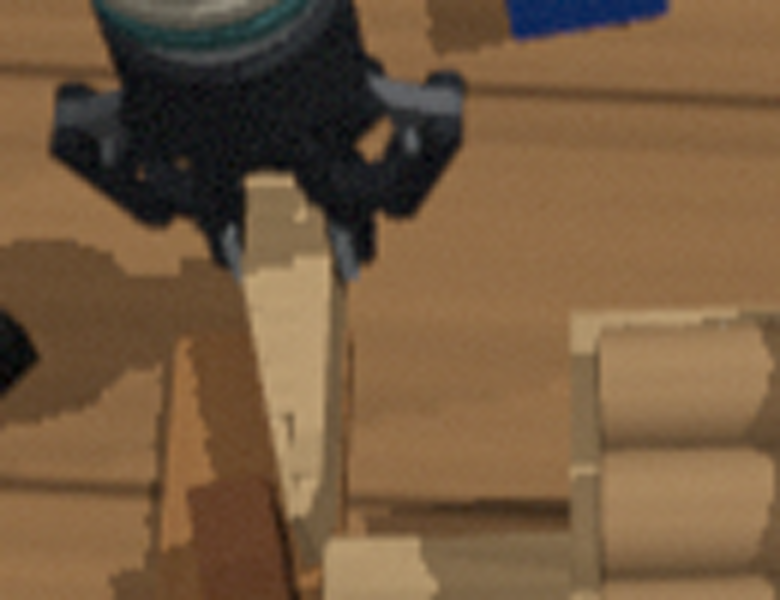

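>>> jog_arm:
  linear:
    - [0.004, 0, -0.001]
    - [0.004, 0, 0]
    - [0.004, 0, 0]
    - [0.004, 0.001, 0]
    - [0.004, 0.001, 0]
    - [0.004, 0.001, 0]
    - [0, 0, 0]
    - [0, 0, 0]
  roll: [0, 0, 0, 0, 0, 0, 0, 0]
  gripper: [1, 1, 1, 1, 1, 1, 1, 1]

```text
clock: 24.3
eef_pos: [0.5372, -0.1706, 0.0372]
ee_rot: [-3.139, -0.001, -3.049]
contact_force: [0.8, 1.6, -0.8]
width: 0.0287
```

>>> jog_arm:
  linear:
    - [0.004, 0.001, 0]
    - [0.004, 0.001, 0]
    - [0.004, 0.001, 0]
    - [0.004, 0.002, 0]
    - [0, 0, 0]
    - [0, 0, 0]
    - [0, 0, 0]
    - [0, 0, 0]
  roll: [0, 0, 0, 0, 0, 0, 0, 0]
  gripper: [1, 1, 1, 1, 1, 1, 1, 1]

```text
clock: 25.3
eef_pos: [0.5532, -0.1654, 0.0371]
ee_rot: [-3.139, -0.002, -3.049]
contact_force: [-1.8, 4.7, -2.5]
width: 0.0288
```

```bash
python3 - <<'E'
from h import *
o=get_obs();print(o["eef_pos"].round(4),lane(o["eef_pos"]),o["ee_rot"].round(3),o["contact_force"])
cv2.imwrite("pics/scene15.png",snapshot("scene"))
crop("pics/scene15.png","pics/s1.png",200,210,130,100,6)
E
```

```text
[ 0.5532 -0.1654  0.0371] [-104.3 -140.1] [-3.139e+00 -2.000e-03 -3.049e+00] [-1.78181992  4.72009036 -2.50161447]
```

View pics/s1.png

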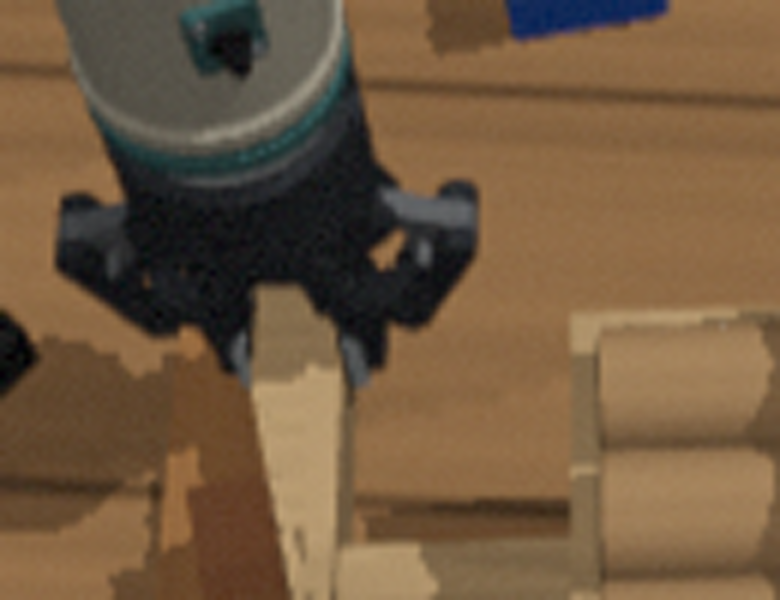

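>>> jog_arm:
  linear:
    - [0.003, 0.001, 0]
    - [0.003, 0.001, 0]
    - [0.003, 0.001, 0]
    - [0.003, 0.001, 0]
    - [0, 0, 0]
    - [0, 0, 0]
    - [0, 0, 0]
    - [0, 0, 0]
  roll: [0, 0, 0, 0, 0, 0, 0, 0]
  gripper: [1, 1, 1, 1, 1, 1, 1, 1]

```text
clock: 26.35
eef_pos: [0.5636, -0.1619, 0.037]
ee_rot: [-3.139, -0.004, -3.05]
contact_force: [-4.7, 3.8, 0.3]
width: 0.0288
```

>>> jog_arm:
  linear:
    - [0.002, 0.001, 0]
    - [0.002, 0.0005, 0]
    - [0.002, 0.0005, 0]
    - [0.002, 0.0005, 0]
    - [0, 0, 0]
    - [0, 0, 0]
    - [0, 0, 0]
    - [0, 0, 0]
  roll: [0, 0, 0, 0, 0, 0, 0, 0]
  gripper: [1, 1, 1, 1, 1, 1, 1, 1]

```text
clock: 27.35
eef_pos: [0.5709, -0.1595, 0.037]
ee_rot: [-3.139, -0.006, -3.051]
contact_force: [-6.0, 3.4, 2.1]
width: 0.0284
```

```bash
python3 - <<'E'
from h import *
o=get_obs();print(o["eef_pos"].round(4),lane(o["eef_pos"]),o["ee_rot"].round(3),o["contact_force"])
E
```

```text
[ 0.5709 -0.1595  0.037 ] [ -86.1 -135.8] [-3.139 -0.006 -3.051] [-5.99962716  3.37329309  2.08201054]
```

>>> jog_arm:
  linear:
    - [0.002, 0.0005, 0]
    - [0.002, 0.001, 0]
    - [0.002, 0.0005, 0]
    - [0.002, 0.0005, 0]
    - [0.002, 0.001, 0]
    - [0, 0, 0]
    - [0, 0, 0]
    - [0, 0, 0]
  roll: [0, 0, 0, 0, 0, 0, 0, 0]
  gripper: [1, 1, 1, 1, 1, 1, 1, 1]

```text
clock: 28.35
eef_pos: [0.5808, -0.1563, 0.037]
ee_rot: [-3.139, -0.006, -3.051]
contact_force: [-5.6, 2.2, 2.1]
width: 0.0288
```

```bash
python3 - <<'E'
from h import *
o=get_obs();print(o["eef_pos"].round(4),lane(o["eef_pos"]),o["ee_rot"].round(3),o["contact_force"])
cv2.imwrite("pics/scene16.png",snapshot("scene"))
crop("pics/scene16.png","pics/t1.png",210,220,200,150,4)
E
```

```text
[ 0.5808 -0.1563  0.037 ] [ -76.  -133.5] [-3.139 -0.006 -3.051] [-5.61184462  2.20458178  2.12191219]
```

View pics/t1.png

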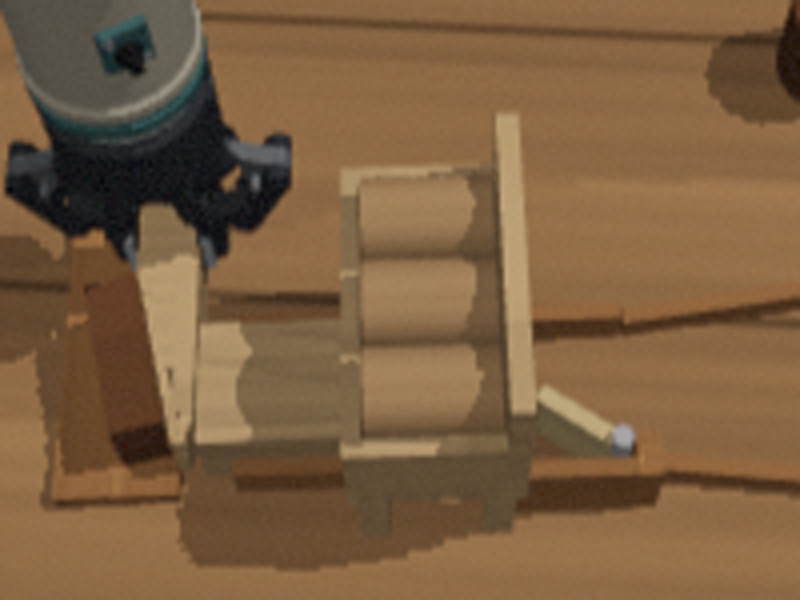

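>>> jog_arm:
  linear:
    - [0.0015, 0.0005, 0]
    - [0.0015, 0.0005, 0]
    - [0.0015, 0.0005, 0]
    - [0.0015, 0.0005, 0]
    - [0, 0, 0]
    - [0, 0, 0]
    - [0, 0, 0]
    - [0, 0, 0]
  roll: [0, 0, 0, 0, 0, 0, 0, 0]
  gripper: [1, 1, 1, 1, 1, 1, 1, 1]

```text
clock: 29.4
eef_pos: [0.5823, -0.1557, 0.0369]
ee_rot: [-3.14, -0.014, -3.053]
contact_force: [-15.1, 1.2, 9.9]
width: 0.0289
```

>>> jog_arm:
  linear:
    - [0.0015, 0.0005, 0]
    - [0.0015, 0.0005, 0]
    - [0.001, 0.0005, 0]
    - [0.001, 0, 0]
    - [0, 0, 0]
    - [0, 0, 0]
    - [0, 0, 0]
    - [0, 0, 0]
  roll: [0, 0, 0, 0, 0, 0, 0, 0]
  gripper: [1, 1, 1, 1, 1, 1, 1, 1]

```text
clock: 30.4
eef_pos: [0.5834, -0.1553, 0.0369]
ee_rot: [-3.14, -0.021, -3.055]
contact_force: [-23.2, 0.8, 16.9]
width: 0.0293
```

```bash
python3 - <<'E'
from h import *
o=get_obs();print(o["eef_pos"].round(4),lane(o["eef_pos"]),o["ee_rot"].round(3),o["contact_force"],o["wrist_torque"])
cv2.imwrite("pics/scene17.png",snapshot("scene"))
crop("pics/scene17.png","pics/u1.png",210,220,200,150,4)
S=lambda u,v:("scene",209.63+u/4,219.63+v/4)
E
```

```text
[ 0.5834 -0.1553  0.0369] [ -73.3 -132.7] [-3.14  -0.021 -3.055] [-23.22543989   0.77216409  16.86256777] [-0.09949677  4.3400263  -0.22211754]
```

View pics/u1.png

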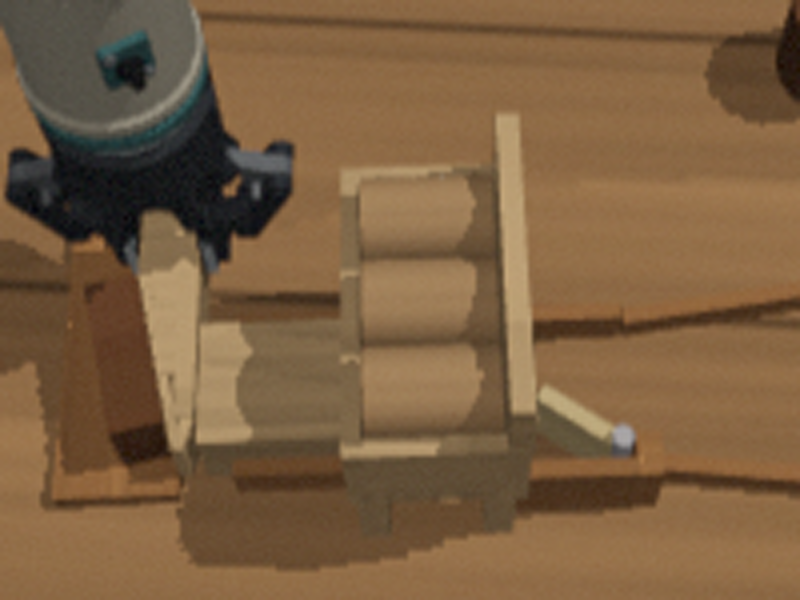

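>>> jog_arm:
  linear:
    - [-0.003, -0.001, 0]
    - [-0.003, -0.001, 0]
    - [0, 0, 0]
    - [0, 0, 0]
    - [0, 0, 0]
    - [0, 0, 0]
    - [0, 0, 0]
    - [0, 0, 0]
  roll: [0, 0, 0, 0, 0, 0, 0, 0]
  gripper: [1, 1, 1, 1, 0.6, 0.4, 0.4, 0.4]

```text
clock: 31.45
eef_pos: [0.5888, -0.1548, 0.0374]
ee_rot: [-3.138, -0.0, -3.05]
contact_force: [0.2, -0.2, 0.5]
width: 0.0512
```

```bash
python3 - <<'E'
from h import *
o=get_obs();print(o["eef_pos"].round(4),lane(o["eef_pos"]),o["contact_force"],o["width"])
cv2.imwrite("pics/scene18.png",snapshot("scene"))
crop("pics/scene18.png","pics/v1.png",210,220,200,150,4)
E
```

```text
[ 0.5888 -0.1548  0.0374] [ -67.9 -132.7] [ 0.23975036 -0.18985797  0.51377398] 0.05115746239966843
```

View pics/v1.png

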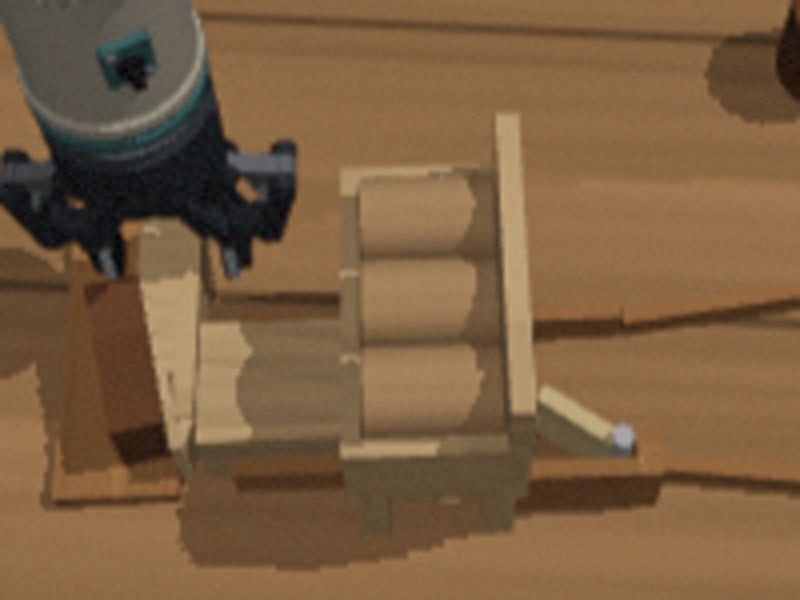

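>>> jog_arm:
  linear:
    - [-0.006, -0.001, 0]
    - [0, 0, 0.015]
    - [0, 0, 0.03]
    - [0, 0, 0.04]
    - [-0.04, 0, 0.04]
    - [-0.04, 0, 0.03]
    - [-0.03, 0, 0]
    - [0, 0, 0]
  roll: [0, 0, 0, 0, 0, 0, 0, 0]
  gripper: [0.4, 0.4, 0.4, 0.4, 0.4, 0.4, 0.4, 0.4]

```text
clock: 32.5
eef_pos: [0.4701, -0.1557, 0.1938]
ee_rot: [-3.138, -0.001, -3.051]
contact_force: [0.8, 0.1, 0.3]
width: 0.0513
```

```bash
python3 - <<'E'
from h import *
o=get_obs();print(o["eef_pos"].round(4),o["contact_force"],o["width"])
for n in("scene","top"):cv2.imwrite(f"pics/{n}19.png",snapshot(n))
crop("pics/scene19.png","pics/w1.png",210,220,160,120,5)
E
```

```text
[ 0.4701 -0.1557  0.1938] [0.84973177 0.07304011 0.28066468] 0.05125392747842956
```

View pics/w1.png

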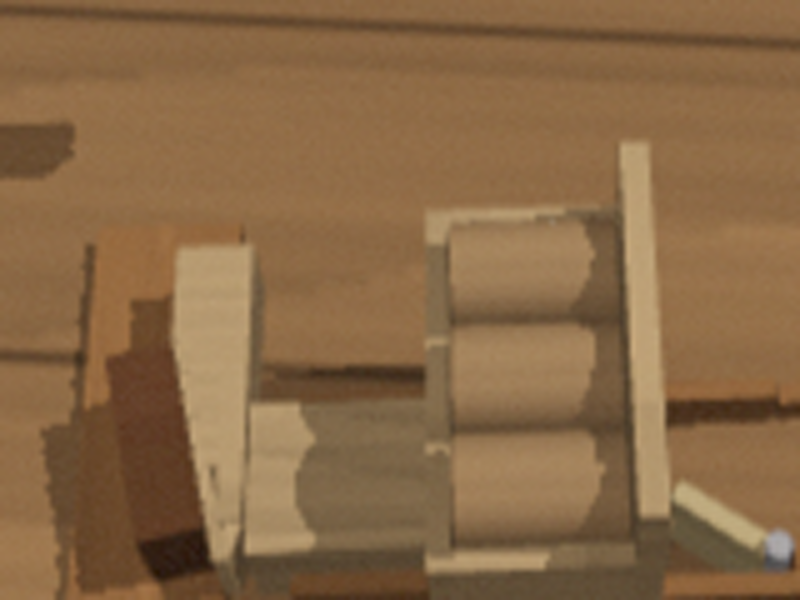

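View pics/top19.png

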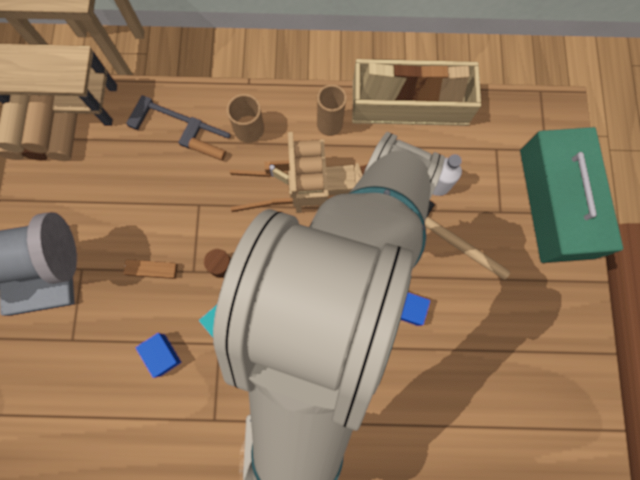

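```bash
python3 - <<'E'
from h import *
S=lambda u,v:("scene",209.6+u/5,219.6+v/5)
for u,v in((178,248),(255,248),(243,525),(230,560)):print("wedge",lane(ray(*S(u,v),.052)))
for u,v in((250,402),(247,555)):print("mate",lane(ray(*S(u,v),.05)))
print("flap",lane(ray(*S(680,485),.042)))
E
```

```text
wedge [ -93.5 -146.1]
wedge [ -92.4 -115.5]
wedge [  22.7 -115.8]
wedge [  36. -120.]
mate [ -27.3 -115.3]
mate [  33.6 -114.1]
flap [ 9.2 47.7]
```

```bash
python3 -c "
from workcell import *
print(sign_off())"
```

```text
the job is handed in; nothing more can be done
None
```

The block is in the lane past the flap and packed against the other block. The wedge is driven in until it jammed, and I handed the job in at about 32.6 s of the 72 s. `sign_off()` gives no verdict, so I don't know how it was judged.

**How it was done:** I set the block in the entry and pushed it through with the wedge's thin end while holding the wedge by its butt. The moves can't tilt the tool, so leaning it back as suggested wasn't possible. I then laid the wedge on the ledge and drove it along the stop until it jammed, at about 23 N. I let go and lifted clear.

**Last checks, from the final scene picture:**

| Item | Estimate | Required |
|---|---|---|
| Wedge centre x | about -28 mm | past -42 mm |
| Wedge centre y | about -134 mm | -138.5 to -120 mm |
| Wedge angle to the lane | about 0 | under 0.12 rad |
| Mate y | about -78.5 mm | -82.5 to -73 mm |
| Flap | looks shut, as at the start | under 0.1 rad |

- **Robot:** it touches nothing; the force on the tool reads near zero.
- **Bystanders:** log, batten and bottle show no visible shift in the last top view. The arm hid the mallet's head there, but an earlier scene picture showed it in place.

**Limits of these checks:**
- The scene camera read about 3 mm too far along +y compared with known fixture edges. The wedge and mate y values in the table are corrected for that.
- The block's own final position is hidden under the shelf. I infer it from the jam and from the mate standing about 11 mm off the step.
- On the first try the wedge tip hit the corner of the stop at about 18 N. I backed it off and realigned it before driving it in.

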